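# Load the pouring nest with a three-part wax mould

### The job

Load the pouring nest with the three-part wax mould. Slide the mould base along the board, never lifting it, squarely home against the back stop; lay the spacer frame flat on it over its two dowels; then tuck one end of the long top plate under the fixed lip and press the other end down until the spring latch snaps shut over it. Do not move the things lying around.

Things in the scene. Friction and masses are not known exactly. Their poses are not given: they have to be found in the camera images.
- nest: pouring nest fixed to the table: wooden board (x -128 to 56, y -102 to 94 mm, top at z = 8 mm) with steel guides. Origin on the table under the pocket's centre; +x points from its open front to the back stop, +y to the fixed lip. Four 8 mm pins with tapered tops at x +-37.5, y +-69 mm (top z = 70) guide the 60 mm wide top plate.
- seat (a point): centre of the pocket on the board (z = 8 mm in the nest; axes as the nest): the mould base's origin when home. Side rails (tops at z = 40) have inner faces at y +-56.5 mm from x = -24 to 42 and open in front of that into flares (tops at z = 34) spreading at 20 degrees to y +-72 at x = -67; back stop face at x = 30 (top at z = 38).
- lip (a point): middle of the lower inner edge of the fixed steel lip at the nest's +y side (y = 64, z = 65 mm in the nest). The lip is 44 mm wide along x and runs outward from there to its post at y = 75; its top is at z = 77. A seated top plate lies 3 mm below it.
- latch_nose (a point): middle of the lower inner edge of the latch's nose at the nest's -y side (y = -66, z = 65 mm in the nest when shut). The nose is 24 mm wide along x; its inner face slopes from there up and outward to z = 85, y = -73. The latch is 85 mm high and reaches out to y = -93. A seated top plate lies 2 mm below the nose.
- latch (a joint): spring latch angle: 0 shut (upright, where the spring holds it), grows to 0.45 as the blade swings outward (-y) about a pivot along x at y = -79, z = 19 mm in the nest. A plate end pressed down on the slope pushes it out about 0.1 to 0.15 with roughly 10 N, then it snaps back to 0 over the plate.
- mould_base: thick aluminium block 60 (x) x 110 (y) x 36 (z) mm, 0.55 kg, with four oblong cavities in its top and two upright dowels (8 mm thick, 9 mm high, tapered tips) at x = 0, y = +-44 mm. It starts on the board in front of the pocket. Origin at the centre of its underside.
- spacer: aluminium frame 60 (x) x 110 (y) x 10 (z) mm with four oblong windows and two 11.5 mm dowel holes at x = 0, y = +-44 mm; fits either way round. Lies on the table. Origin at the centre of its underside.
- top_plate: aluminium plate 60 (x) x 144 (y) x 8 (z) mm with four round 10 mm pouring holes; fits either way round. Lies on the table. Origin at the centre of its underside. Seated, its underside is 54 mm above the table and its ends lie under the lip and the latch nose.
- wick_spool: wooden spool of white wick cord, 61 x 104 x 66 mm (with its loose end); a bystander
- stick_bundle: bundle of wick sticks, 56 x 88 x 14 mm, lying flat; a bystander
- cake_box: flat box of cake candles, 42 x 160 x 17 mm; a bystander
- marker: marker pen, 17 x 135 x 16 mm; a bystander

How it is judged:
On the way, in this order (a step that is already met when the one before it is completed fails the run):
1. the mould base is slid squarely home against the back stop (x of mould_base in the frame of seat above -0.004 m and horizontal distance between mould_base and seat below 0.005 m and angle between the y axis of mould_base and the y axis of nest, either way round below 0.05 rad), for 0.2 s.
2. the spacer lies flat on the mould base, over both dowels (z of spacer in the frame of mould_base between 0.034 and 0.038 m and horizontal distance between spacer and mould_base below 0.004 m and angle between the y axis of spacer and the y axis of mould_base, either way round below 0.08 rad and angle between spacer's own z axis and vertical below 0.03 rad), for 0.2 s.
At the end, for the whole second after the job is handed in: Mould base home on the back stop (4 mm; square to 0.05 rad), spacer flat on it over both dowels (2 mm high, 4 mm aside, 0.08 rad), top plate flat on the spacer (2 mm high, 7 mm aside, 0.09 rad, tilt 0.03) under lip and latch nose, latch shut (0.03 rad), all at rest (all of step 1 and z of spacer in the frame of mould_base between 0.034 and 0.038 m and horizontal distance between spacer and mould_base below 0.004 m and angle between the y axis of spacer and the y axis of mould_base, either way round below 0.08 rad and z of top_plate in the frame of nest between 0.052 and 0.056 m and angle between top_plate's own z axis and vertical below 0.03 rad and horizontal distance between top_plate and seat below 0.007 m and angle between the y axis of top_plate and the y axis of nest, either way round below 0.09 rad and value of joint latch below 0.03 rad and linear speed of each of top_plate, mould_base below 0.02 m/s); the robot touches nothing.
It fails at once if the mould base is lifted or tipped off the board (height (world z) of mould_base above 0.022 m or angle between mould_base's own z axis and vertical above 0.2 rad).
It fails at once if something lying around is moved by more than 30 mm (distance of any of wick_spool, stick_bundle, cake_box, marker from where it was at the start of the episode above 0.03 m).
It also fails if it takes over 72 s, if anything falls off the work surface, if the arm or the gripper's body presses on something with over 40 N, if the wrist force passes 120 N, or if a joint passes its speed limit or range.

### The arm

A 7-joint arm with a two-finger parallel gripper is mounted at the origin on the work surface; the furniture and walls round the work are solid. World frame = base frame: x ahead of the robot, y to its left, z up, the work surface at z = 0. Lengths are in m, angles in rad, forces in N, time in s.
With the tool pointing down it reaches from about 0.4 to 0.9 m from the base axis. Payload 5.5 kg.
Tool frame: the origin (TCP) lies midway between the tips of the shut fingers; the grasp point (between the pads) lies 19 mm behind it; x points along the fingers, z is the direction in which the jaws open and shut, and the axes are right-handed (so a half turn about x gives the same grasp; the last joint's range is limited). The gripper opens to 92 mm and grips with 3 to 60 N. Pads are 19 mm wide; open, the fingers measure 130 mm over their backs; the gripper's body (75 mm by 190 mm) begins 47 mm behind the grasp point.
Start: joints at [1.396, 0.501, -0.427, 1.55, 0.221, 1.138, -0.21], TCP at [0.276, -0.589, 0.227] pointing down, gripper open.
Joint ranges: [-2.88, 2.88], [-0.31, 2.03], [-1.54, 1.56], [0.2, 2.42], [-1.41, 4.55], [0.19, 2.02], [-2.57, 2.57]. Speed limits (rad/s): [2.57, 2.57, 3.14, 3.14, 3.14, 3.14, 3.14].

### API

Orientations are given as a 3x3 rotation matrix whose columns are the frame's x, y, z axes.
In Python, from bench import arm gives the robot as it stands.
- The arm moves only by the tool servo_tool, never from a script. Its argument "moves" is a list of rows, each an object of numbers: "claw": the opening, from -1 (shut) to 1 (fully open); "tx", "ty", "tz": the shift along the tool's x, y, z in cm; "ax", "ay", "az": the turn, a rotation vector about the tool's x, y, z in degrees. A call has 1 to 8 rows; each row shifts and turns the commanded pose from where the row before left it, along the tool's axes as they then stand; what a row does not reach is not made up. A row lasts 1/10 s, in which the tool goes at most 50 mm and 8.59 degrees, less where a joint would pass 70% of its speed; a pose out of reach is approached as far as the arm can. A call with a gripper value outside its range is refused whole. The fingers move at their own pace and stop on an object; "newtons" is the grip in N (left out, the last holds). Time passes only in rows, so rows that do not move let the fingers close. It gives the time, the measured TCP pose, the force and the opening at its end, in the units of the state.
- arm.observe(): the state, without advancing time (a new reading comes with each control period).
- arm.camera(name): name is "scene" or "side" or "wrist"; returns a dict with "color" (384x512x3 uint8, red, green, blue), "K" (3x3 intrinsics, pixels), "eye" and "rotation" of the camera in the world. Camera axes: x right, y up, looking along -z (the intrinsics and any distortion apply to the point x, -y, -z); pixel columns grow to the right and rows downward; lengths in m; the calibration is good to about 2 mm. A picture is of the moment at which its call begins. There is no depth.
- arm.sign_off(): hands the job in, once; it reports no verdict.
The state is a dict: "t": time; "q": joint angles; "dq": joint speeds; "effort": joint torques, N m; "tcp_pos": TCP position; "eef_rot": TCP orientation; "force": force on the tool from outside, world axes, zero at the start; "ft_torque": the same for the moment, N m; "gripper_width": opening from 0.0 (shut) to 1.0 (fully open).
Only numpy, scipy, OpenCV 4.12 (cv2) and the standard library are available. Lean on these libraries where they do the work, as an engineer would, in place of code of your own. Each camera call takes 0.05 s, during which the arm holds its last target.

## Working session

There is one attempt and no reset: what is moved stays moved. The work goes in short steps, Python scripts to look and compute and a tool call to move; the robot and the scene stay as the last step left them, time stands still between calls to the robot, and variables do not carry over. Pictures are saved under pics/ and viewed, and the job is handed in when it is done.

Besides the shell and the picture viewer there is one more tool, called after "Call:" by a JSON object that holds its "op" and its "data". servo_tool: Moves the arm, as the interface text tells. Its arguments: {"type":"object","properties":{"moves":{"type":"array","items":{"type":"object","properties":{"claw":{"type":"number"},"tx":{"type":"number"},"ty":{"type":"number"},"tz":{"type":"number"},"ax":{"type":"number"},"ay":{"type":"number"},"az":{"type":"number"}}}},"newtons":{"type":"number"}},"required":["moves"]}

```bash
ls; mkdir -p pics
python3 - <<'E'
from bench import arm
import cv2,numpy as np
s=arm.observe()
for k,v in s.items(): print(k,np.round(v,3).tolist())
for n in ["scene","side","wrist"]:
    c=arm.camera(n); cv2.imwrite(f"pics/{n}0.png",c["color"][:,:,::-1]); print(n,c["K"].tolist() if hasattr(c["K"],'tolist') else c["K"],np.round(c["eye"],4),np.round(c["rotation"],4).tolist(), [k for k in c])
E
```

```text
pics
t 0.0
q [1.396, 0.502, -0.427, 1.551, 0.221, 1.138, -0.21]
dq [0.0, 0.001, -0.001, -0.001, -0.002, -0.001, 0.001]
effort [-0.0, -56.658, -5.816, -27.911, -0.069, 0.031, 0.0]
tcp_pos [0.275, -0.588, 0.226]
eef_rot [[-0.001, 0.906, 0.424], [0.002, 0.424, -0.906], [-1.0, 0.0, -0.002]]
force [-0.925, 0.184, 1.155]
ft_torque [0.019, 0.043, -0.008]
gripper_width 1.004
scene [[360.29158776324186, 0.0, 260.61727313366214], [0.0, 360.29158776324186, 192.66203600316206], [0.0, 0.0, 1.0]] [1.209  0.2768 0.9747] [[-0.2631, -0.7931, 0.5494], [0.9648, -0.2139, 0.1532], [-0.0039, 0.5703, 0.8214]] ['color', 'K', 'eye', 'rotation']
side [[478.7546255218983, 0.0, 252.46786844465873], [0.0, 478.7546255218983, 191.9626308579549], [0.0, 0.0, 1.0]] [-0.1639  0.3553  1.1855] [[-0.3198, 0.7587, -0.5676], [-0.9473, -0.2662, 0.178], [-0.0161, 0.5946, 0.8039]] ['color', 'K', 'eye', 'rotation']
wrist [[304.9887420295154, 0.0, 258.92331400873246], [0.0, 304.9887420295154, 189.5219774045229], [0.0, 0.0, 1.0]] [ 0.351  -0.5529  0.3833] [[0.4245, 0.8622, 0.2764], [-0.9054, 0.4046, 0.1284], [-0.0012, -0.3048, 0.9524]] ['color', 'K', 'eye', 'rotation']
```

View pics/scene0.png

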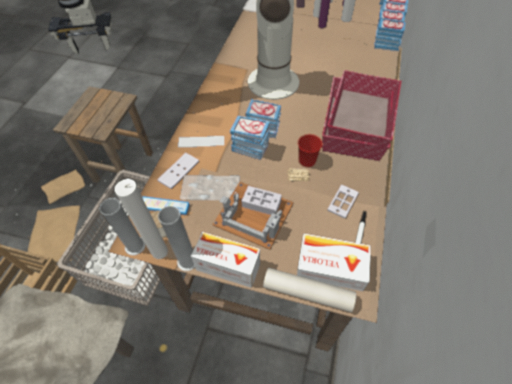

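View pics/side0.png

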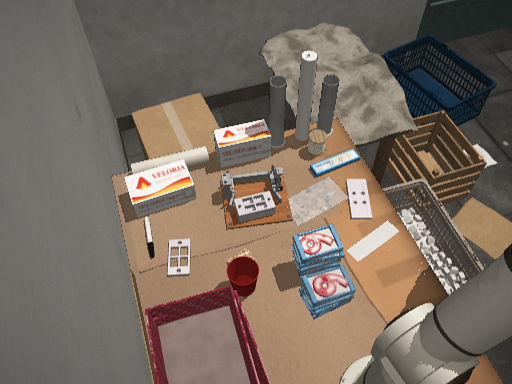

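View pics/wrist0.png

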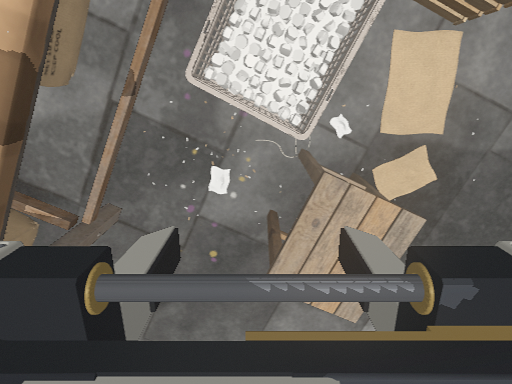

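The scene and side views both show the nest with the base near (262,198) in the scene view and (253,203) in the side view. The spacer is at (343,200) and the top plate at (178,170) in the scene view. I'll zoom in next.

```bash
cat > h.py <<'E'
from bench import arm
import cv2,numpy as np
def cam(n,save=None,box=None,f=4):
    c=arm.camera(n); im=c["color"][:,:,::-1].copy()
    if save: crop(im,save,box,f)
    return c,im
def crop(im,save,box=None,f=4):
    if box: x0,y0,x1,y1=box; im=cv2.resize(im[y0:y1,x0:x1],None,fx=f,fy=f,interpolation=cv2.INTER_CUBIC)
    cv2.imwrite("pics/"+save,im)
def proj(c,P):
    P=np.atleast_2d(P); p=(P-c["eye"])@np.array(c["rotation"]); p=p*[1,-1,-1]; q=p@np.array(c["K"]).T
    return q[:,:2]/q[:,2:]
def back(c,uv,z):
    uv=np.atleast_2d(np.array(uv,float)); d=np.c_[uv,np.ones(len(uv))]@np.linalg.inv(c["K"]).T*[1,-1,-1]@np.array(c["rotation"]).T
    e=np.array(c["eye"]); return e+d*((z-e[2])/d[:,2:])
E
python3 - <<'E'
import cv2
from h import crop
a=cv2.imread("pics/scene0.png");b=cv2.imread("pics/side0.png")
crop(a,"s_nest.png",(205,175,305,250),8);crop(b,"d_nest.png",(210,155,310,235),8)
crop(a,"s_top.png",(150,145,220,195),8);crop(b,"d_top.png",(335,170,385,225),8)
crop(a,"s_sp.png",(310,175,375,245),8);crop(b,"d_sp.png",(135,210,205,280),8)
E
```

```text
(no output)
```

View pics/s_nest.png

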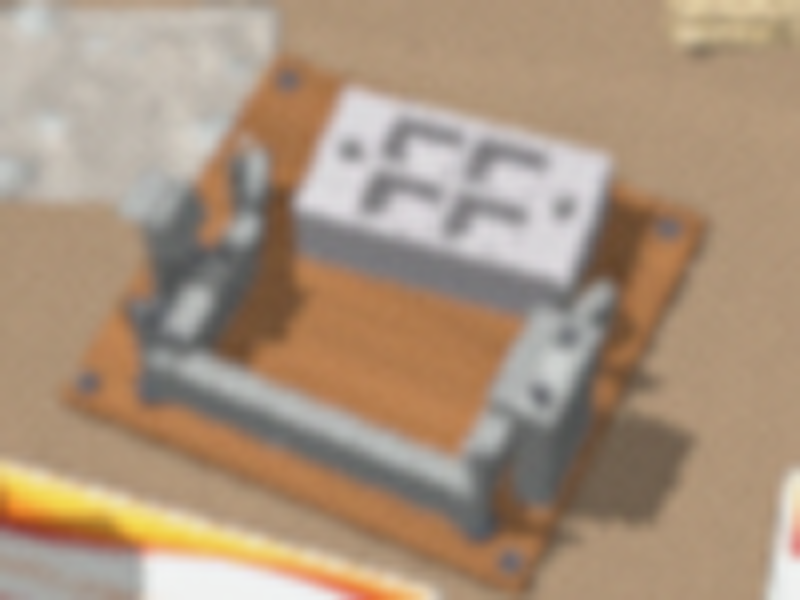

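View pics/d_nest.png

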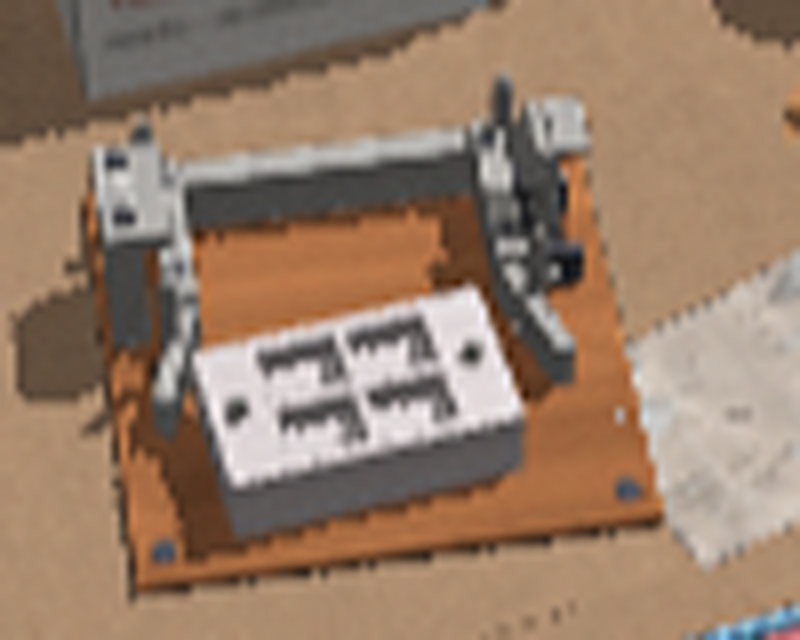

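View pics/s_top.png

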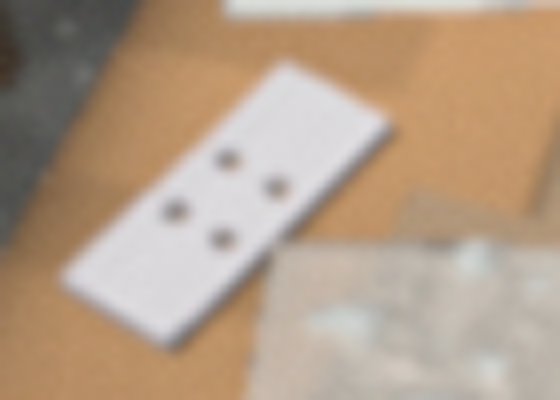

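View pics/d_top.png

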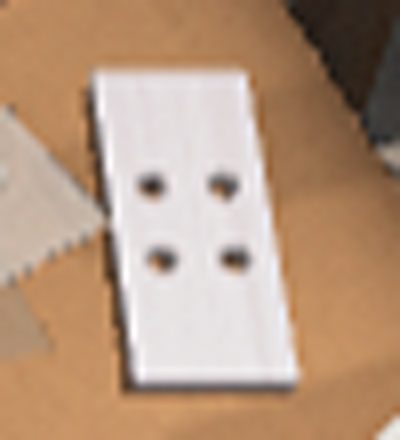

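View pics/s_sp.png

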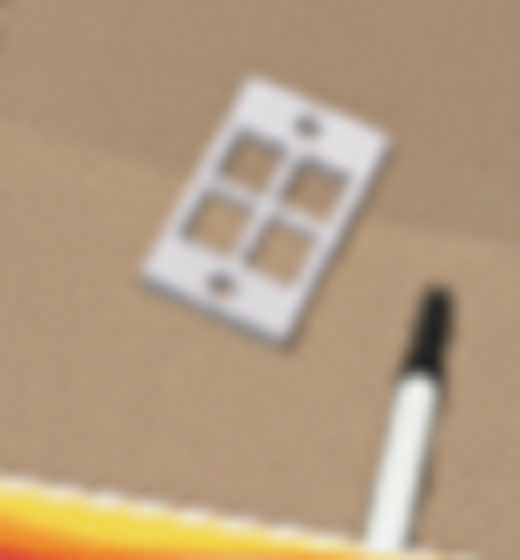

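View pics/d_sp.png

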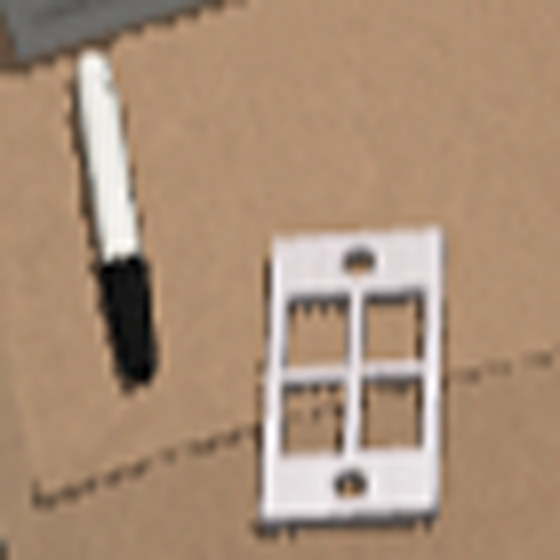

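```bash
cat > fit.py <<'E'
from h import *
from scipy.optimize import least_squares
def fit(c_list,obs,x0):
    # obs: list of (cam idx, local xyz, uv)
    def r(p):
        R=np.array([[np.cos(p[2]),-np.sin(p[2]),0],[np.sin(p[2]),np.cos(p[2]),0],[0,0,1]]);out=[]
        for ci,l,uv in obs: out.append(proj(c_list[ci],R@np.array(l)+[p[0],p[1],0])[0]-uv)
        return np.concatenate(out)
    best=None
    for y in np.arange(0,6.28,0.5):
        s=least_squares(r,[x0[0],x0[1],y],loss='soft_l1')
        if best is None or s.cost<best.cost: best=s
    p=best.x.copy(); p[2]=(p[2]+np.pi)%(2*np.pi)-np.pi
    return p,r(best.x).reshape(-1,2)
E
python3 - <<'E'
from fit import *
cs=[arm.camera("scene"),arm.camera("side")]
def U(p,ox,oy,f=8): return [(p[0]+.5)/f-.5+ox,(p[1]+.5)/f-.5+oy]
def show(n,obs):
    x0=back(cs[0],obs[0][2],0)[0]
    p,r=fit(cs,obs,x0); print(n,np.round(p,4),"deg",round(np.degrees(p[2]),1)); print(np.round(r,1).tolist())
    for ci in (0,1):
        o=[q for q in obs if q[0]==ci]; p,_=fit(cs,o,x0); print('   only',ci,np.round(p,4))
s=lambda p:U(p,205,175); d=lambda p:U(p,210,155)
a=(-.128,-.102);
show("nest",[(0,(-.128,.094,.008),s((708,218))),(0,(-.128,-.102,.008),s((280,55))),(0,(.056,-.102,.008),s((62,398))),(0,(.056,.094,.008),s((522,592))),
 (1,(-.128,-.102,.008),d((662,518))),(1,(-.128,.094,.008),d((133,595))),(1,(.056,-.102,.008),d((583,150)))])
hx,hy=.03,.055
def four(ci,U_,pts,hy,z): return [(ci,(sx*.03,sy*hy,z),U_(p)) for (sx,sy),p in zip([(-1,-1),(-1,1),(1,1),(1,-1)],pts)]
show("base",four(0,s,[(350,88),(612,155),(572,283),(297,208)],.055,.044)+four(1,d,[(523,420),(237,487),(193,352),(475,288)],.055,.044)
 +[(0,(0,-.044,.053),s((350,148))),(0,(0,.044,.053),s((567,205))),(1,(0,.044,.053),d((237,407))),(1,(0,-.044,.053),d((472,350)))])
s=lambda p:U(p,310,175); d=lambda p:U(p,135,210)
# spacer: scene 'up' = robot side(-x)
show("spacer",four(0,s,[(252,78),(145,270),(285,337),(390,135)][:],.055,.010)+four(1,d,[(437,512),(442,228),(275,232),(262,515)],.055,.010)+[(0,(0,-.044,.01),s((308,125))),(0,(0,.044,.01),s((222,284))),(1,(0,-.044,.01),d((350,484))),(1,(0,.044,.01),d((359,262)))])
s=lambda p:U(p,150,145); d=lambda p:U(p,335,170)
show("top",four(0,s,[(65,275),(285,60),(393,122),(172,345)],.072,.008)+four(1,d,[(243,72),(298,380),(132,382),(95,72)],.072,.008))
# bystanders
for n,ci,uv,z in [("stick",0,(298,174),.01),("cake",0,(168,205),.01),("marker tip",0,(364,212),.01),("marker mid",0,(361,228),.01),("cup",0,(309,150),.05),("wick?",1,(317,142),.03),("cake",1,(335,162),.01),("marker tip",1,(152,256),.01),("bluebox",1,(318,240),.05),("bluebox2",1,(327,280),.05)]:
    print(n,ci,np.round(back(cs[ci],uv,z)[0],3))
E
```

```text
nest [ 0.6774  0.093  -0.1803] deg -10.3
[[0.7, -0.2], [0.0, -0.9], [-0.3, -0.5], [-0.1, 0.1], [0.4, 0.3], [0.0, -0.6], [-1.1, -2.0]]
   only 0 [ 0.6787  0.0933 -0.1742]
   only 1 [ 0.6747  0.0924 -0.1938]
base [ 0.603   0.1111 -0.0499] deg -2.9
[[-0.2, -0.0], [0.2, 0.4], [-0.3, -0.2], [0.1, -0.1], [0.1, -0.4], [-0.8, 0.1], [-0.5, 0.7], [0.1, 0.2], [-0.1, -0.9], [-0.2, -0.8], [0.1, -0.8], [-0.1, -0.7]]
   only 0 [ 0.6038  0.1116 -0.0439]
   only 1 [ 0.6023  0.1108 -0.0551]
spacer [ 0.5239  0.3592 -1.8507] deg -106.0
[[17.1, 7.9], [16.7, 8.8], [-18.3, -8.1], [-17.2, -6.9], [-22.1, 0.7], [-20.4, 1.3], [21.5, -0.2], [21.8, -0.7], [0.2, 0.5], [-0.3, 0.2], [-0.0, 0.0], [0.3, -0.1]]
   only 0 [ 0.5221  0.36   -0.8595]
   only 1 [ 0.5245  0.3593 -1.8824]
top [ 0.542  -0.2008  1.2412] deg 71.1
[[-0.4, 0.4], [0.4, 0.3], [-0.0, -0.1], [-0.4, -0.2], [0.2, 0.1], [0.0, 0.3], [0.2, 0.1], [-0.7, 0.2]]
   only 0 [ 0.5414 -0.2007  1.25  ]
   only 1 [ 0.5425 -0.2013  1.2353]
stick 0 [0.457 0.199 0.01 ]
cake 0 [ 0.687 -0.176  0.01 ]
marker tip 0 [0.551 0.43  0.01 ]
marker mid 0 [0.611 0.427 0.01 ]
cup 0 [0.377 0.217 0.05 ]
wick? 1 [ 0.774 -0.163  0.03 ]
cake 1 [ 0.692 -0.192  0.01 ]
marker tip 1 [0.548 0.431 0.01 ]
bluebox 1 [ 0.423 -0.013  0.05 ]
bluebox2 1 [0.305 0.012 0.05 ]
```

```bash
cat > plan.py <<'E'
from h import *
from scipy.spatial.transform import Rotation as Ro
def toolR(yaw,tilt=0.):  # tool down, jaw axis z at yaw(deg); tilt about tool z (deg)
    a=np.radians(yaw); z=np.array([np.cos(a),np.sin(a),0]); x=np.array([0,0,-1.]); y=np.cross(z,x)
    return np.c_[x,y,z]@Ro.from_rotvec([0,0,np.radians(tilt)]).as_matrix()
def plan(pos,R,n=None,step=.045,ang=8.,p0=None,R0=None,force=None):
    s=arm.observe(); p=np.array(s["tcp_pos"]) if p0 is None else np.array(p0); C=np.array(s["eef_rot"]) if R0 is None else R0
    rv=Ro.from_matrix(C.T@R).as_rotvec()
    k=int(max(np.ceil(np.linalg.norm(pos-p)/step),np.ceil(np.degrees(np.linalg.norm(rv))/ang),1)) if n is None else n
    d=(np.array(pos)-p)/k
    for i in range(k):
        Ci=C@Ro.from_rotvec(rv*i/k).as_matrix(); t=Ci.T@d*100; a=np.degrees(rv/k)
        print(i+1,"t",np.round(t,2).tolist(),"a",np.round(a,2).tolist())
NEST=(0.6774,0.093,-0.1803)
def n2w(x,y,z=0,N=None):
    N=N or NEST; c,s=np.cos(N[2]),np.sin(N[2]); return np.array([N[0]+c*x-s*y,N[1]+s*x+c*y,z])
E
python3 -c "
from plan import *
plan(np.array([.53,.12,.25]),toolR(80))"
```

```text
1 t [-0.12, 2.79, -2.81] a [-7.63, -0.0, -0.0]
2 t [-0.12, 3.14, -2.41] a [-7.63, -0.0, -0.0]
3 t [-0.12, 3.43, -1.97] a [-7.63, -0.0, -0.0]
4 t [-0.12, 3.67, -1.5] a [-7.63, -0.0, -0.0]
5 t [-0.12, 3.83, -1.0] a [-7.63, -0.0, -0.0]
6 t [-0.12, 3.93, -0.48] a [-7.63, -0.0, -0.0]
7 t [-0.12, 3.96, 0.04] a [-7.63, -0.0, -0.0]
8 t [-0.12, 3.92, 0.57] a [-7.63, -0.0, -0.0]
9 t [-0.12, 3.81, 1.08] a [-7.63, -0.0, -0.0]
10 t [-0.12, 3.63, 1.58] a [-7.63, -0.0, -0.0]
11 t [-0.12, 3.39, 2.05] a [-7.63, -0.0, -0.0]
12 t [-0.12, 3.09, 2.48] a [-7.63, -0.0, -0.0]
13 t [-0.13, 2.73, 2.87] a [-7.63, -0.0, -0.0]
14 t [-0.13, 2.33, 3.21] a [-7.63, -0.0, -0.0]
15 t [-0.13, 1.88, 3.49] a [-7.63, -0.0, -0.0]
16 t [-0.13, 1.4, 3.71] a [-7.63, -0.0, -0.0]
17 t [-0.13, 0.9, 3.86] a [-7.63, -0.0, -0.0]
18 t [-0.13, 0.38, 3.94] a [-7.63, -0.0, -0.0]
19 t [-0.13, -0.15, 3.96] a [-7.63, -0.0, -0.0]
```

Call:
{"op": "servo_tool", "data": {"moves": [{"tx": -0.1, "ty": 2.8, "tz": -2.8, "ax": -7.6, "claw": 0.1}, {"tx": -0.1, "ty": 3.1, "tz": -2.4, "ax": -7.6, "claw": 0.1}, {"tx": -0.1, "ty": 3.4, "tz": -2.0, "ax": -7.6, "claw": 0.1}, {"tx": -0.1, "ty": 3.7, "tz": -1.5, "ax": -7.6, "claw": 0.1}, {"tx": -0.1, "ty": 3.8, "tz": -1.0, "ax": -7.6, "claw": 0.1}, {"tx": -0.1, "ty": 3.9, "tz": -0.5, "ax": -7.6, "claw": 0.1}, {"tx": -0.1, "ty": 4.0, "tz": 0, "ax": -7.6, "claw": 0.1}, {"tx": -0.1, "ty": 3.9, "tz": 0.6, "ax": -7.6, "claw": 0.1}]}}

```text
validation failed for argument at $.mo...
```

Call:
{"op": "servo_tool", "data": {"moves": [{"tx": -0.1, "ty": 3.8, "tz": 1.1, "ax": -7.6, "claw": 0.1}, {"tx": -0.1, "ty": 3.6, "tz": 1.6, "ax": -7.6, "claw": 0.1}, {"tx": -0.1, "ty": 3.4, "tz": 2.0, "ax": -7.6, "claw": 0.1}, {"tx": -0.1, "ty": 3.1, "tz": 2.5, "ax": -7.6, "claw": 0.1}, {"tx": -0.1, "ty": 2.7, "tz": 2.9, "ax": -7.6, "claw": 0.1}, {"tx": -0.1, "ty": 2.3, "tz": 3.2, "ax": -7.6, "claw": 0.1}, {"tx": -0.1, "ty": 1.9, "tz": 3.5, "ax": -7.6, "claw": 0.1}]}}

```text
validation failed for argument at $.mo...
```

```bash
python3 -c "
from plan import *
print(arm.observe()['q'])
plan(np.array([.53,.12,.25]),toolR(80))"
```

```text
[ 1.39621343  0.50135978 -0.42689968  1.55087361  0.2208071   1.13828259
 -0.2103409 ]
1 t [-0.12, 2.79, -2.81] a [-7.63, -0.0, -0.0]
2 t [-0.12, 3.14, -2.41] a [-7.63, -0.0, -0.0]
3 t [-0.12, 3.43, -1.97] a [-7.63, -0.0, -0.0]
4 t [-0.12, 3.67, -1.5] a [-7.63, -0.0, -0.0]
5 t [-0.12, 3.83, -1.0] a [-7.63, -0.0, -0.0]
6 t [-0.12, 3.93, -0.48] a [-7.63, -0.0, -0.0]
7 t [-0.12, 3.96, 0.04] a [-7.63, -0.0, -0.0]
8 t [-0.12, 3.92, 0.57] a [-7.63, -0.0, -0.0]
9 t [-0.12, 3.81, 1.08] a [-7.63, -0.0, -0.0]
10 t [-0.12, 3.63, 1.58] a [-7.63, -0.0, -0.0]
11 t [-0.12, 3.39, 2.05] a [-7.63, -0.0, -0.0]
12 t [-0.12, 3.09, 2.48] a [-7.63, -0.0, -0.0]
13 t [-0.13, 2.73, 2.87] a [-7.63, -0.0, -0.0]
14 t [-0.13, 2.33, 3.21] a [-7.63, -0.0, -0.0]
15 t [-0.13, 1.88, 3.49] a [-7.63, -0.0, -0.0]
16 t [-0.13, 1.4, 3.71] a [-7.63, -0.0, -0.0]
17 t [-0.13, 0.9, 3.86] a [-7.63, -0.0, -0.0]
18 t [-0.13, 0.38, 3.94] a [-7.63, -0.0, -0.0]
19 t [-0.13, -0.15, 3.96] a [-7.63, -0.0, -0.0]
```

Call:
{"op": "servo_tool", "data": {"moves": [{"tx": -0.1, "ty": 2.8, "tz": -2.8, "ax": -7.6, "ay": 0, "az": 0, "claw": 0.1}, {"tx": -0.1, "ty": 3.1, "tz": -2.4, "ax": -7.6, "ay": 0, "az": 0, "claw": 0.1}]}}

```text
t: 0.45
tcp_pos: [0.3017, -0.5143, 0.2282]
eef_rot: [[-0.0, 0.761, 0.649], [0.0, 0.649, -0.761], [-1.0, 0.0, -0.0]]
force: [0.9, 1.0, -0.1]
gripper_width: 0.874
```

Call:
{"op": "servo_tool", "data": {"moves": [{"tx": -0.1, "ty": 3.4, "tz": -2.0, "ax": -7.6, "ay": 0, "az": 0, "claw": 0.1}, {"tx": -0.1, "ty": 3.7, "tz": -1.5, "ax": -7.6, "ay": 0, "az": 0, "claw": 0.1}, {"tx": -0.1, "ty": 3.8, "tz": -1.0, "ax": -7.6, "ay": 0, "az": 0, "claw": 0.1}, {"tx": -0.1, "ty": 3.9, "tz": -0.5, "ax": -7.6, "ay": 0, "az": 0, "claw": 0.1}, {"tx": -0.1, "ty": 4.0, "tz": 0, "ax": -7.6, "ay": 0, "az": 0, "claw": 0.1}, {"tx": -0.1, "ty": 3.9, "tz": 0.6, "ax": -7.6, "ay": 0, "az": 0, "claw": 0.1}, {"tx": -0.1, "ty": 3.8, "tz": 1.1, "ax": -7.6, "ay": 0, "az": 0, "claw": 0.1}, {"tx": -0.1, "ty": 3.6, "tz": 1.6, "ax": -7.6, "ay": 0, "az": 0, "claw": 0.1}]}}

```text
t: 1.25
tcp_pos: [0.4101, -0.2155, 0.2369]
eef_rot: [[0.0, -0.197, 0.98], [-0.001, 0.98, 0.197], [-1.0, -0.001, 0.0]]
force: [1.0, -0.4, 0.1]
gripper_width: 0.553
```

Call:
{"op": "servo_tool", "data": {"moves": [{"tx": -0.1, "ty": 3.4, "tz": 2.0, "ax": -7.6, "ay": 0, "az": 0, "claw": 0.1}, {"tx": -0.1, "ty": 3.1, "tz": 2.5, "ax": -7.6, "ay": 0, "az": 0, "claw": 0.1}, {"tx": -0.1, "ty": 2.7, "tz": 2.9, "ax": -7.6, "ay": 0, "az": 0, "claw": 0.1}, {"tx": -0.1, "ty": 2.3, "tz": 3.2, "ax": -7.6, "ay": 0, "az": 0, "claw": 0.1}, {"tx": -0.1, "ty": 1.9, "tz": 3.5, "ax": -7.6, "ay": 0, "az": 0, "claw": 0.1}]}}

```text
t: 1.75
tcp_pos: [0.4785, -0.0298, 0.242]
eef_rot: [[0.001, -0.759, 0.651], [-0.001, 0.651, 0.759], [-1.0, -0.001, -0.0]]
force: [0.1, -0.2, 0.5]
gripper_width: 0.549
```

```bash
python3 -c "
from plan import *
print(arm.observe()['q'])
plan(np.array([.53,.12,.25]),toolR(80))"
```

```text
[ 0.93966069  0.30007791 -1.08578902  1.93496551  0.30178646  1.0821858
  0.58952573]
1 t [-0.2, 1.46, 3.68] a [-7.66, -0.01, 0.01]
2 t [-0.2, 0.96, 3.84] a [-7.66, -0.01, 0.01]
3 t [-0.2, 0.44, 3.94] a [-7.66, -0.01, 0.01]
4 t [-0.2, -0.09, 3.96] a [-7.66, -0.01, 0.01]
```

Call:
{"op": "servo_tool", "data": {"moves": [{"tx": -0.2, "ty": 1.4, "tz": 3.6, "ax": -7.6, "ay": 0, "az": 0, "claw": 0.1}, {"tx": -0.2, "ty": 1.0, "tz": 3.8, "ax": -7.6, "ay": 0, "az": 0, "claw": 0.1}, {"tx": -0.2, "ty": 0.4, "tz": 3.9, "ax": -7.6, "ay": 0, "az": 0, "claw": 0.1}, {"tx": -0.2, "ty": -0.1, "tz": 3.5, "ax": -7.0, "ay": 0, "az": 0, "claw": 0.1}]}}

```text
t: 2.15
tcp_pos: [0.5292, 0.1142, 0.2499]
eef_rot: [[0.0, -0.982, 0.187], [0.0, 0.187, 0.982], [-1.0, -0.0, 0.0]]
force: [0.4, -0.6, 0.8]
gripper_width: 0.55
```

```bash
python3 -c "
from plan import *
c,im=cam('wrist','w1.png'); s=arm.observe(); print(s['q'],s['tcp_pos'],c['eye'])
import pickle; pickle.dump((c,s),open('w1.pkl','wb'))"
```

```text
[ 0.61196945  0.48491745 -1.15295534  1.78171715  0.47358617  1.18553726
  0.71240729] [0.53011152 0.12078487 0.25093534] [0.44792738 0.13002743 0.4073135 ]
```

View pics/w1.png

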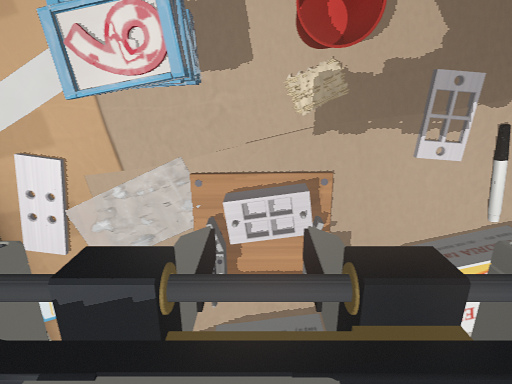

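The wrist view shows the base at (268,218) and the board's front edge from (190,172) to (334,172). The top plate is at (42,203), the spacer at (450,115), the sticks at (318,85) and the marker at (500,170). I'll zoom in to refine these.

Run:
```python
import cv2
from h import crop
a=cv2.imread("pics/w1.png")
crop(a,"w1b.png",(185,160,345,250),5);crop(a,"w1t.png",(5,145,75,260),5);crop(a,"w1s.png",(405,60,495,170),5)
```

```text
(no output)
```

View pics/w1b.png

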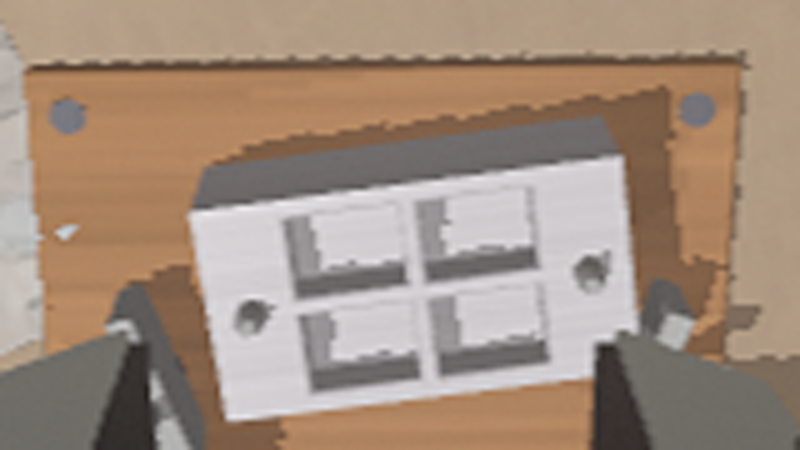

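View pics/w1t.png

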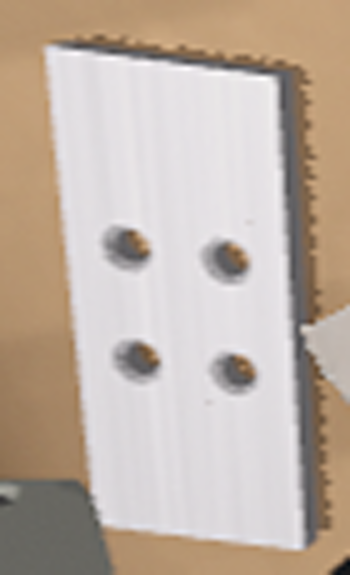

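View pics/w1s.png

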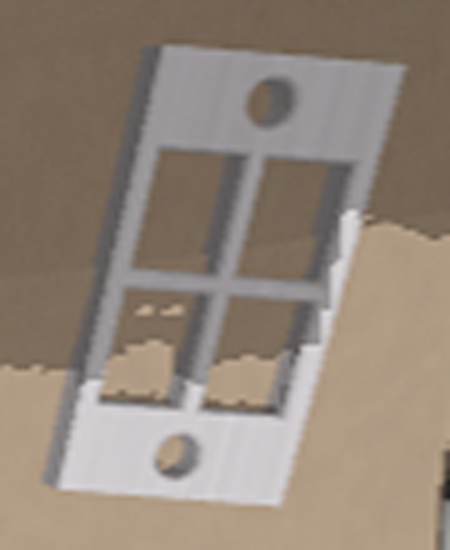

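Run:
```python
from fit import *
import pickle
c,s0=pickle.load(open('w1.pkl','rb'))
cs=[c]
def U(p,ox,oy,f=5): return [(p[0]+.5)/f-.5+ox,(p[1]+.5)/f-.5+oy]
b=lambda p:U(p,185,160);t=lambda p:U(p,5,145);s=lambda p:U(p,405,60)
e=back(c,[b((27,68)),b((743,60))],.008); print("front corners",e, np.linalg.norm(e[1]-e[0])); d=e[1]-e[0]; yaw=np.arctan2(-d[0],d[1]); print("nest yaw",yaw)
m=e.mean(0); cc,ss=np.cos(yaw),np.sin(yaw); print("nest", m[0]-(cc*-.128-ss*-.004), m[1]-(ss*-.128+cc*-.004))
def four(U_,pts,hy,z): return [(0,(sx*.03,sy*hy,z),U_(p)) for (sx,sy),p in zip([(-1,-1),(-1,1),(1,1),(1,-1)],pts)]
p,r=fit(cs,four(b,[(190,212),(623,156),(638,373),(228,420)],.055,.044),(.6,.11)); print("base",p,np.round(r,1).tolist())
p,r=fit(cs,four(t,[(48,46),(282,73),(307,548),(98,525)][::-1],.072,.008)[0:0]+[(0,(.03*a,.072*bb,.008),t(q)) for (a,bb),q in zip([(-1,1),(1,1),(1,-1),(-1,-1)],[(48,46),(282,73),(305,548),(98,525)])],(.54,-.2)); print("top",p,np.round(r,1).tolist())
p,r=fit(cs,[(0,(.03*a,.055*bb,.010),s(q)) for (a,bb),q in zip([(-1,1),(1,1),(1,-1),(-1,-1)],[(158,46),(405,65),(283,505),(60,488)])],(.52,.36)); print("spacer",p,np.round(r,1).tolist())
print("holes",back(c,[s((272,102)),s((180,455))],.010))
```

```text
front corners [[0.53399024 0.01879382 0.008     ]
 [0.56794595 0.20926099 0.008     ]] 0.1934702453789819
nest yaw -0.17642246370301093
nest 0.6776832997812425 0.09550020300451464
base [ 0.60324579  0.11292619 -0.0579528 ] [[-0.1, -0.3], [-0.1, 0.2], [0.5, -0.1], [-0.2, 0.2]]
top [ 0.54202902 -0.19787068  1.23976639] [[0.2, -0.5], [-0.5, 0.5], [0.2, 0.3], [0.1, -0.3]]
spacer [0.52334377 0.36218172 1.31757195] [[0.5, -0.0], [-0.3, -0.4], [-0.1, 0.0], [-0.1, 0.5]]
holes [[0.48075032 0.37362549 0.01      ]
 [0.56536709 0.3507898  0.01      ]]
```

```bash
sed -i 's/^NEST=.*/NEST=(0.6775,0.0945,-0.177)/' plan.py; python3 -c "
from plan import *
print(arm.observe()['tcp_pos'],n2w(-.135,0),n2w(-.0395,0))
plan(n2w(-.135,0,.03),toolR(79.86))"
```

```text
[0.53011152 0.12078487 0.25093534] [0.54460919 0.11827043 0.        ] [0.63861713 0.10145505 0.        ]
1 t [4.42, -0.29, -0.03] a [0.0, 0.07, 0.02]
2 t [4.42, -0.29, -0.02] a [0.0, 0.07, 0.02]
3 t [4.42, -0.29, -0.02] a [0.0, 0.07, 0.02]
4 t [4.42, -0.29, -0.01] a [0.0, 0.07, 0.02]
5 t [4.42, -0.29, -0.0] a [0.0, 0.07, 0.02]
```

Call:
{"op": "servo_tool", "data": {"moves": [{"tx": 4.4, "ty": -0.3, "tz": 0, "ax": 0, "ay": 0, "az": 0, "claw": 0.1}, {"tx": 4.4, "ty": -0.3, "tz": 0, "ax": 0, "ay": 0, "az": 0, "claw": 0.1}, {"tx": 4.4, "ty": -0.3, "tz": 0, "ax": 0, "ay": 0, "az": 0, "claw": 0.1}, {"tx": 4.4, "ty": -0.3, "tz": 0, "ax": 0, "ay": 0, "az": 0, "claw": 0.1}, {"tx": 4.4, "ty": -0.3, "tz": 0, "ax": 0, "ay": 0, "az": 0, "claw": 0.1}, {"tx": 0, "ty": 0, "tz": 0, "ax": 0, "ay": 0, "az": 0, "claw": 0.1}]}}

```text
t: 2.8
tcp_pos: [0.5393, 0.1076, 0.0243]
eef_rot: [[-0.01, -0.981, 0.194], [-0.002, 0.194, 0.981], [-1.0, 0.009, -0.004]]
force: [-1.1, -0.2, 0.0]
gripper_width: 0.549
```

```bash
python3 -c "
from plan import *
c,im=cam('scene','s2.png',(195,165,305,250),7); s=arm.observe(); print(s['tcp_pos'],s['force'])
plan(n2w(-.0395,0,.03),toolR(79.86),n=8)"
```

```text
[0.54115653 0.10890385 0.02752099] [ 0.27096737 -0.25372198  1.73267204]
1 t [-0.04, -1.21, 0.14] a [-0.12, -0.01, -0.04]
2 t [-0.04, -1.21, 0.14] a [-0.12, -0.01, -0.04]
3 t [-0.04, -1.21, 0.14] a [-0.12, -0.01, -0.04]
4 t [-0.04, -1.21, 0.14] a [-0.12, -0.01, -0.04]
5 t [-0.03, -1.21, 0.13] a [-0.12, -0.01, -0.04]
6 t [-0.03, -1.21, 0.13] a [-0.12, -0.01, -0.04]
7 t [-0.03, -1.22, 0.13] a [-0.12, -0.01, -0.04]
8 t [-0.03, -1.22, 0.13] a [-0.12, -0.01, -0.04]
```

View pics/s2.png

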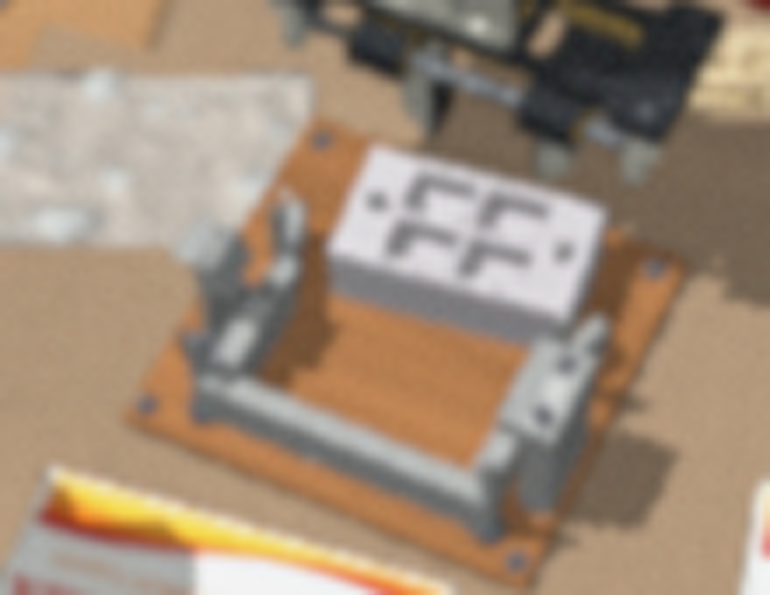

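Call:
{"op": "servo_tool", "data": {"moves": [{"tx": -0.2, "ty": -0.2, "tz": 1.0, "ax": 0, "ay": 0, "az": 0, "claw": 0.1}, {"tx": -0.1, "ty": -1.0, "tz": 0, "ax": 0, "ay": 0, "az": 0, "claw": 0.1}, {"tx": 0, "ty": -1.2, "tz": 0, "ax": 0, "ay": 0, "az": 0, "claw": 0.1}, {"tx": 0, "ty": -1.2, "tz": 0, "ax": 0, "ay": 0, "az": 0, "claw": 0.1}, {"tx": 0, "ty": -1.2, "tz": 0, "ax": 0, "ay": 0, "az": 0, "claw": 0.1}, {"tx": 0, "ty": -1.2, "tz": 0, "ax": 0, "ay": 0, "az": 0, "claw": 0.1}, {"tx": 0, "ty": 0, "tz": 0, "ax": 0, "ay": 0, "az": 0, "claw": 0.1}]}}

```text
t: 3.55
tcp_pos: [0.6074, 0.1064, 0.0331]
eef_rot: [[0.003, -0.981, 0.195], [-0.0, 0.195, 0.981], [-1.0, -0.003, 0.0]]
force: [0.0, -0.2, 0.3]
gripper_width: 0.549
```

```bash
python3 -c "
from plan import *
c,im=cam('scene','s3.png',(195,165,305,250),7); s=arm.observe(); print(s['tcp_pos'],s['force'])
plan(n2w(-.0395,0,.03),toolR(79.86),n=4)"
```

```text
[0.6062073  0.10654667 0.03280287] [-0.97485205  0.47785207 -0.35352675]
1 t [0.07, -0.82, 0.03] a [-0.28, -0.0, 0.03]
2 t [0.07, -0.82, 0.03] a [-0.28, -0.0, 0.03]
3 t [0.07, -0.82, 0.03] a [-0.28, -0.0, 0.03]
4 t [0.07, -0.82, 0.02] a [-0.28, -0.0, 0.03]
```

View pics/s3.png

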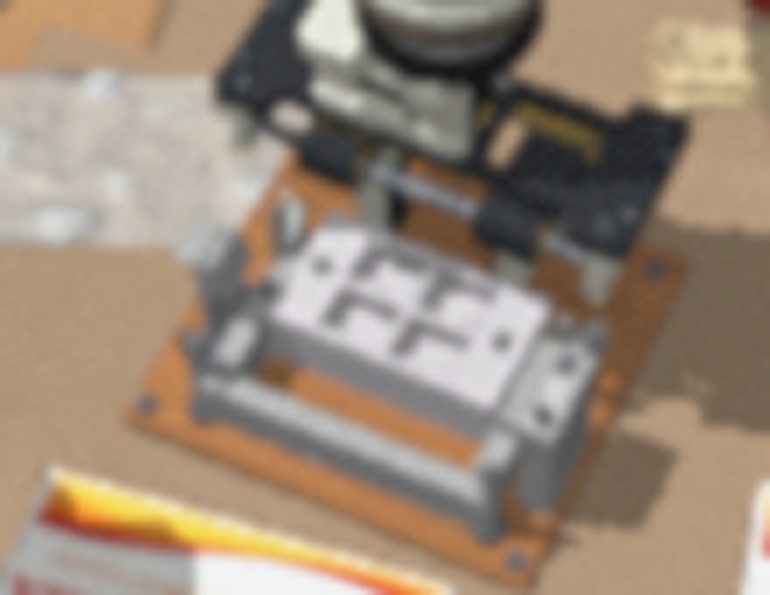

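Call:
{"op": "servo_tool", "data": {"moves": [{"tx": 0, "ty": -1.0, "tz": 0, "ax": -0.5, "ay": 0, "az": 0, "claw": 0.1}, {"tx": 0, "ty": -1.0, "tz": 0, "ax": -0.5, "ay": 0, "az": 0, "claw": 0.1}, {"tx": 0, "ty": -0.8, "tz": 0, "ax": 0, "ay": 0, "az": 0, "claw": 0.1}, {"tx": 0, "ty": -0.5, "tz": 0, "ax": 0, "ay": 0, "az": 0, "claw": 0.1}, {"tx": 0, "ty": -0.3, "tz": 0, "ax": 0, "ay": 0, "az": 0, "claw": 0.1}, {"tx": 0, "ty": 0, "tz": 0, "ax": 0, "ay": 0, "az": 0, "claw": 0.1}]}}

```text
t: 4.2
tcp_pos: [0.6374, 0.1013, 0.0323]
eef_rot: [[-0.005, -0.984, 0.175], [-0.001, 0.175, 0.984], [-1.0, 0.005, -0.002]]
force: [-7.6, -0.1, 4.8]
gripper_width: 0.551
```

```bash
python3 -c "
from plan import *
c,im=cam('scene','s4.png',(195,165,305,250),7); s=arm.observe(); print(s['tcp_pos'],s['force'])
plan(n2w(-.0395,0,.03),toolR(79.86),n=1)"
```

```text
[0.63738675 0.10128368 0.0323116 ] [-7.39030992 -0.32085516  2.6259804 ]
1 t [0.23, -0.12, 0.04] a [0.04, -0.11, -0.26]
```

View pics/s4.png

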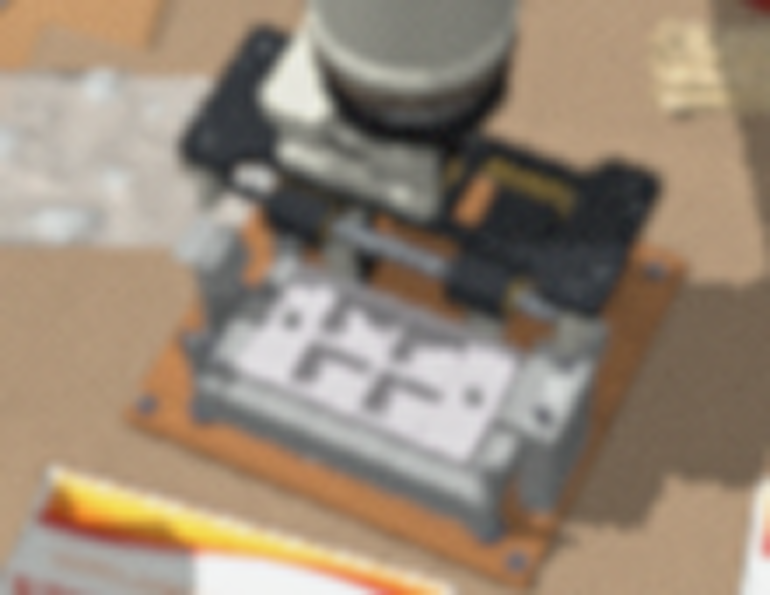

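Call:
{"op": "servo_tool", "data": {"moves": [{"tx": 0, "ty": -0.4, "tz": 0, "ax": 0, "ay": 0, "az": 0, "claw": 0.1}, {"tx": 0, "ty": -0.3, "tz": 0, "ax": 0, "ay": 0, "az": 0, "claw": 0.1}, {"tx": 0, "ty": 0, "tz": 0, "ax": 0, "ay": 0, "az": 0, "claw": 0.1}]}}

```text
t: 4.55
tcp_pos: [0.6375, 0.1013, 0.0321]
eef_rot: [[-0.017, -0.985, 0.173], [-0.003, 0.174, 0.985], [-1.0, 0.016, -0.006]]
force: [-25.5, -1.0, 17.5]
gripper_width: 0.553
```

Call:
{"op": "servo_tool", "data": {"moves": [{"tx": -0.3, "ty": 1.5, "tz": 0, "ax": 0, "ay": 0, "az": 0, "claw": 0.1}, {"tx": 0, "ty": 1.5, "tz": 0, "ax": 0, "ay": 0, "az": 0, "claw": 0.1}, {"tx": -3, "ty": 2, "tz": 0, "ax": 0, "ay": 0, "az": 0, "claw": 0.3}, {"tx": -5, "ty": 1, "tz": 0, "ax": 0, "ay": 0, "az": 0, "claw": 0.57}, {"tx": -5, "ty": 1, "tz": 0, "ax": 0, "ay": 0, "az": 0, "claw": 0.57}, {"tx": -4, "ty": 0, "tz": 0, "ax": 0, "ay": 0, "az": 0, "claw": 0.57}, {"tx": 0, "ty": 0, "tz": 0, "ax": 0, "ay": 0, "az": 0, "claw": 0.57}, {"tx": 0, "ty": 0, "tz": 0, "ax": 0, "ay": 0, "az": 0, "claw": 0.57}]}}

```text
t: 5.35
tcp_pos: [0.5794, 0.112, 0.2052]
eef_rot: [[0.004, -0.984, 0.176], [-0.0, 0.176, 0.984], [-1.0, -0.004, 0.0]]
force: [-0.2, -0.0, -0.6]
gripper_width: 0.785
```

```bash
python3 -c "
from plan import *
c,im=cam('wrist','w2.png'); crop(im,'w2b.png',(160,160,350,255),4);s=arm.observe(); print(s['tcp_pos'],s['force'],s['q'])
import pickle; pickle.dump((c,s),open('w2.pkl','wb'))
plan(np.array([.5235,.361,.12]),toolR(74.8))"
```

```text
[0.57846786 0.11159699 0.20369412] [-0.15283229 -0.31637071 -0.77550825] [ 0.51712692  0.60547719 -1.05012443  1.719359    0.57061806  1.1572647
  0.69680055]
1 t [1.39, 1.64, 3.93] a [0.84, -0.01, 0.01]
2 t [1.39, 1.69, 3.91] a [0.84, -0.01, 0.01]
3 t [1.39, 1.75, 3.88] a [0.84, -0.01, 0.01]
4 t [1.39, 1.81, 3.85] a [0.84, -0.01, 0.01]
5 t [1.39, 1.86, 3.83] a [0.84, -0.01, 0.01]
6 t [1.39, 1.92, 3.8] a [0.84, -0.01, 0.01]
```

View pics/w2.png

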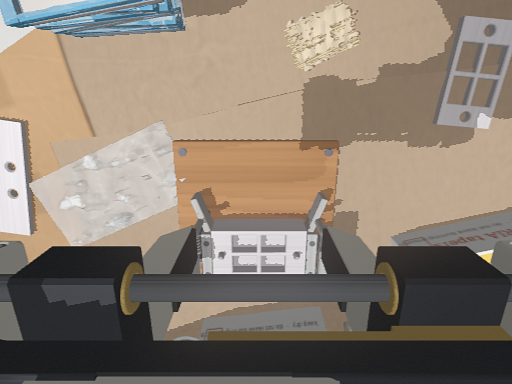

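View pics/w2b.png

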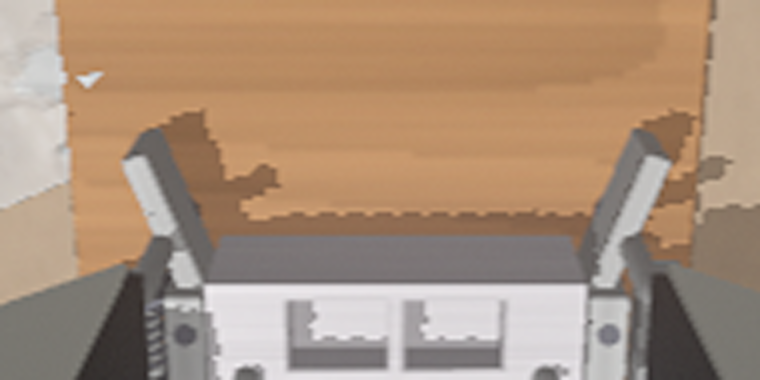

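The base sits square between the rails, with its rear top edge running from (211,231) to (307,230). Next is the spacer.

Call:
{"op": "servo_tool", "data": {"moves": [{"tx": 0, "ty": 1.7, "tz": 3.9, "ax": 0.8, "ay": 0, "az": 0, "claw": 0.57}, {"tx": 0, "ty": 1.7, "tz": 3.9, "ax": 0.8, "ay": 0, "az": 0, "claw": 0.57}, {"tx": 1.4, "ty": 1.7, "tz": 3.9, "ax": 0.8, "ay": 0, "az": 0, "claw": 0.57}, {"tx": 2, "ty": 1.8, "tz": 3.9, "ax": 0.8, "ay": 0, "az": 0, "claw": 0.57}, {"tx": 2.4, "ty": 1.9, "tz": 3.8, "ax": 0.8, "ay": 0, "az": 0, "claw": 0.57}, {"tx": 2.4, "ty": 1.9, "tz": 3.8, "ax": 0.8, "ay": 0, "az": 0, "claw": 0.57}, {"tx": 0, "ty": 0, "tz": 0, "ax": 0, "ay": 0, "az": 0, "claw": 0.57}, {"tx": 0, "ty": 0, "tz": 0, "ax": 0, "ay": 0, "az": 0, "claw": 0.57}]}}

```text
t: 6.2
tcp_pos: [0.5198, 0.3624, 0.1191]
eef_rot: [[-0.004, -0.967, 0.253], [-0.002, 0.253, 0.967], [-1.0, 0.003, -0.003]]
force: [1.0, 0.0, -0.8]
gripper_width: 0.783
```

```bash
python3 -c "
from plan import *
import pickle
c,s=pickle.load(open('w2.pkl','rb'))
f=lambda x,y:[(x+.5)/4-.5+160,(y+.5)/4-.5+160]
e=back(c,[f(203,283),f(587,281)],.044);print('base rear',e,np.linalg.norm(e[1]-e[0]));d=e[1]-e[0];y=np.arctan2(-d[0],d[1]);print('yaw',y,'ctr',e.mean(0)+.03*np.array([np.cos(y),np.sin(y),0]))
c,im=cam('wrist','w3.png');s=arm.observe(); print(s['tcp_pos'],s['eef_rot'][:,2])
pickle.dump((c,s),open('w3.pkl','wb'))
"
```

```text
base rear [[0.63821301 0.04534075 0.044     ]
 [0.65694062 0.15389687 0.044     ]] 0.11015967938469438
yaw -0.17083392433422187 ctr [0.67714012 0.09451868 0.044     ]
[0.52144492 0.36098305 0.11997836] [ 0.25622342  0.96661462 -0.0023955 ]
```

View pics/w3.png

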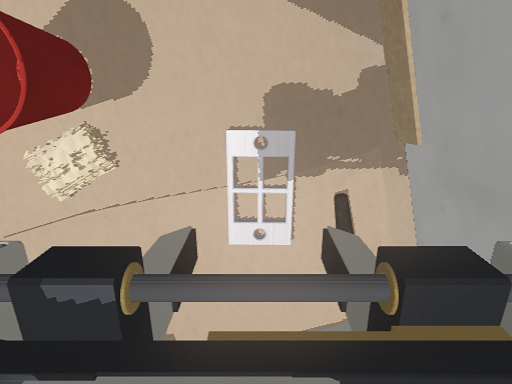

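The spacer shows corners (228,130), (296,130), (292,245), (229,245), with holes at (261,142) and (259,233). The marker is to the right at (343,210).

Run:
```python
import cv2
from h import crop
crop(cv2.imread("pics/w3.png"),"w3s.png",(210,120,360,250),5)
```

```text
(no output)
```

View pics/w3s.png

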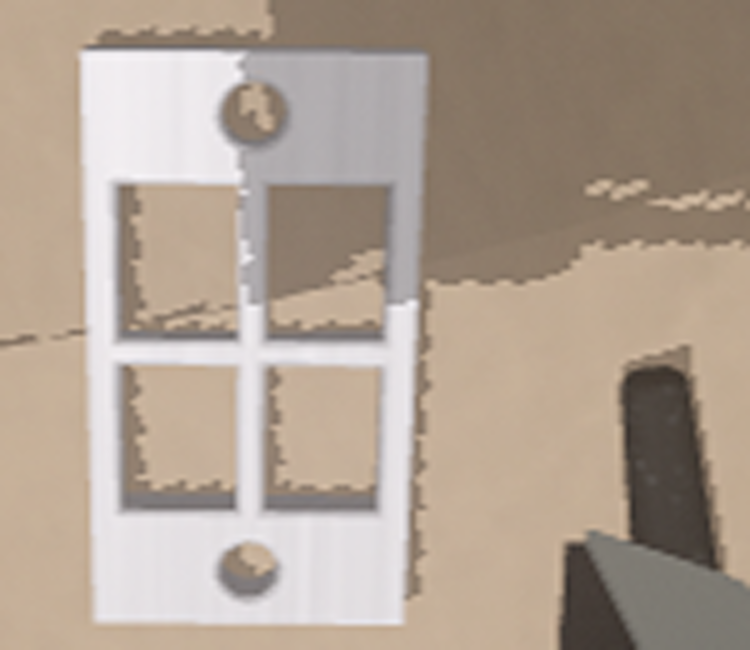

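Run:
```python
from fit import *
from plan import plan,toolR
import pickle
c,s0=pickle.load(open('w3.pkl','rb'))
U=lambda p:[(p[0]+.5)/5-.5+210,(p[1]+.5)/5-.5+120]
o=[(0,(.03*a,.055*b,.010),U(q)) for (a,b),q in zip([(-1,1),(1,1),(1,-1),(-1,-1)],[(81,50),(429,54),(403,622),(95,622)])]
o+=[(0,(0,.044,.01),U((254,113))),(0,(0,-.044,.01),U((248,568)))]
p,r=fit([c],o,(.52,.36)); print("spacer",p,np.degrees(p[2]),np.round(r,1).tolist())
print("marker tip",back(c,U((657,370)),.012),back(c,U((680,560)),.012))
plan(np.array([p[0],p[1],.002]),toolR(np.degrees(p[2])))
```

```text
spacer [0.52311353 0.36257669 1.30622731] 74.84131193688754 [[0.0, -0.3], [-0.1, -0.4], [-0.0, 0.3], [-0.1, -0.2], [0.0, 0.2], [0.2, 0.6]]
marker tip [[0.54428172 0.4336918  0.012     ]] [[0.58305496 0.43129438 0.012     ]]
1 t [3.93, -0.05, 0.08] a [0.1, -0.05, -0.03]
2 t [3.93, -0.04, 0.07] a [0.1, -0.05, -0.03]
3 t [3.93, -0.04, 0.07] a [0.1, -0.05, -0.03]
```

Call:
{"op": "servo_tool", "data": {"moves": [{"tx": 4, "ty": -0.1, "tz": 0.1, "ax": 0, "ay": 0, "az": 0, "claw": 0.57}, {"tx": 4, "ty": 0, "tz": 0.1, "ax": 0, "ay": 0, "az": 0, "claw": 0.57}, {"tx": 2.5, "ty": 0, "tz": 0, "ax": 0, "ay": 0, "az": 0, "claw": 0.57}, {"tx": 1, "ty": 0, "tz": 0, "ax": 0, "ay": 0, "az": 0, "claw": 0.57}, {"tx": 0, "ty": 0, "tz": 0, "ax": 0, "ay": 0, "az": 0, "claw": 0.57}, {"tx": 0, "ty": 0, "tz": 0, "ax": 0, "ay": 0, "az": 0, "claw": 0.57}]}}

```text
t: 6.85
tcp_pos: [0.5249, 0.3631, 0.0081]
eef_rot: [[0.001, -0.966, 0.259], [0.001, 0.259, 0.966], [-1.0, -0.001, 0.001]]
force: [-0.2, -0.1, 0.0]
gripper_width: 0.787
```

Run:
```python
from plan import *
print(arm.observe()['tcp_pos'],arm.observe()['force'])
plan(np.array([.5231,.3624,.003]),toolR(74.84))
```

```text
[0.52490616 0.36311987 0.00812116] [-0.24851205 -0.07111626  0.03717307]
1 t [0.51, 0.16, -0.12] a [0.16, 0.08, 0.07]
```

Call:
{"op": "servo_tool", "data": {"moves": [{"tx": 0.5, "ty": 0.2, "tz": -0.1, "ax": 0, "ay": 0, "az": 0, "claw": 0.57}, {"tx": 0, "ty": 0, "tz": 0, "ax": 0, "ay": 0, "az": 0, "claw": 0.57}, {"tx": 0, "ty": 0, "tz": 0, "ax": 0, "ay": 0, "az": 0, "claw": -0.2}, {"tx": 0, "ty": 0, "tz": 0, "ax": 0, "ay": 0, "az": 0, "claw": -0.2}, {"tx": 0, "ty": 0, "tz": 0, "ax": 0, "ay": 0, "az": 0, "claw": -0.2}, {"tx": 0, "ty": 0, "tz": 0, "ax": 0, "ay": 0, "az": 0, "claw": -0.2}], "newtons": 25}}

```text
t: 7.45
tcp_pos: [0.5217, 0.363, 0.0023]
eef_rot: [[0.001, -0.966, 0.257], [0.0, 0.257, 0.966], [-1.0, -0.001, 0.0]]
force: [-0.2, -1.3, 3.0]
gripper_width: 0.648
```

Call:
{"op": "servo_tool", "data": {"moves": [{"tx": -1, "ty": 0, "tz": 0, "ax": 0, "ay": 0, "az": 0, "claw": -0.2}, {"tx": -4, "ty": 0, "tz": 0, "ax": 0, "ay": 0, "az": 0, "claw": -0.2}, {"tx": -4, "ty": 0, "tz": 0, "ax": 0, "ay": 0, "az": 0, "claw": -0.2}, {"tx": -4, "ty": 0, "tz": 0, "ax": 0, "ay": 0, "az": 0, "claw": -0.2}, {"tx": 0, "ty": 0, "tz": 0, "ax": 0, "ay": 0, "az": 0, "claw": -0.2}]}}

```text
t: 7.95
tcp_pos: [0.5238, 0.3661, 0.1384]
eef_rot: [[0.008, -0.966, 0.257], [0.006, 0.257, 0.966], [-1.0, -0.006, 0.008]]
force: [0.3, 1.0, -0.9]
gripper_width: 0.648
```

Run:
```python
from plan import *
s=arm.observe();print(s['tcp_pos'],s['force'],s['gripper_width'])
plan(np.array([.677,.096,.14]),toolR(-10),ang=8.0)
```

```text
[0.52378418 0.36610857 0.13839156] [ 0.26343525  0.96888594 -0.89584596] 0.6480321129777012
1 t [-0.02, -1.98, -2.01] a [7.74, 0.06, -0.01]
2 t [-0.02, -2.23, -1.73] a [7.74, 0.06, -0.01]
3 t [-0.02, -2.44, -1.41] a [7.74, 0.06, -0.01]
4 t [-0.01, -2.61, -1.07] a [7.74, 0.06, -0.01]
5 t [-0.01, -2.73, -0.71] a [7.74, 0.06, -0.01]
6 t [-0.01, -2.8, -0.34] a [7.74, 0.06, -0.01]
7 t [-0.01, -2.82, 0.04] a [7.74, 0.06, -0.01]
8 t [-0.01, -2.79, 0.42] a [7.74, 0.06, -0.01]
9 t [-0.01, -2.71, 0.79] a [7.74, 0.06, -0.01]
10 t [-0.01, -2.58, 1.15] a [7.74, 0.06, -0.01]
11 t [-0.01, -2.4, 1.49] a [7.74, 0.06, -0.01]
```

Call:
{"op": "servo_tool", "data": {"moves": [{"tx": 0, "ty": -2.0, "tz": -2.0, "ax": 7.7, "ay": 0, "az": 0, "claw": -0.2}, {"tx": 0, "ty": -2.2, "tz": -1.7, "ax": 7.7, "ay": 0, "az": 0, "claw": -0.2}, {"tx": 0, "ty": -2.4, "tz": -1.4, "ax": 7.7, "ay": 0, "az": 0, "claw": -0.2}, {"tx": 0, "ty": -2.6, "tz": -1.1, "ax": 7.7, "ay": 0, "az": 0, "claw": -0.2}, {"tx": 0, "ty": -2.7, "tz": -0.7, "ax": 7.7, "ay": 0, "az": 0, "claw": -0.2}, {"tx": 0, "ty": -2.8, "tz": -0.3, "ax": 7.7, "ay": 0, "az": 0, "claw": -0.2}, {"tx": 0, "ty": -2.8, "tz": 0, "ax": 7.7, "ay": 0, "az": 0, "claw": -0.2}, {"tx": 0, "ty": -2.8, "tz": 0.4, "ax": 7.7, "ay": 0, "az": 0, "claw": -0.2}]}}

```text
t: 8.75
tcp_pos: [0.6321, 0.1664, 0.1312]
eef_rot: [[-0.001, -0.228, 0.974], [-0.0, 0.974, 0.228], [-1.0, 0.0, -0.001]]
force: [0.3, 0.3, -1.7]
gripper_width: 0.646
```

Call:
{"op": "servo_tool", "data": {"moves": [{"tx": 0, "ty": -2.7, "tz": 0.8, "ax": 7.7, "ay": 0, "az": 0, "claw": -0.2}, {"tx": 0, "ty": -2.6, "tz": 1.1, "ax": 7.7, "ay": 0, "az": 0, "claw": -0.2}, {"tx": 0, "ty": -2.4, "tz": 1.5, "ax": 7.7, "ay": 0, "az": 0, "claw": -0.2}, {"tx": 0, "ty": 0, "tz": 0, "ax": 0, "ay": 0, "az": 0, "claw": -0.2}, {"tx": 0, "ty": 0, "tz": 0, "ax": 0, "ay": 0, "az": 0, "claw": -0.2}, {"tx": 0, "ty": 0, "tz": 0, "ax": 0, "ay": 0, "az": 0, "claw": -0.2}]}}

```text
t: 9.35
tcp_pos: [0.6731, 0.0955, 0.1314]
eef_rot: [[-0.001, 0.165, 0.986], [0.001, 0.986, -0.165], [-1.0, 0.001, -0.001]]
force: [-0.4, 0.9, -1.1]
gripper_width: 0.648
```

Run:
```python
from plan import *
import pickle
c,im=cam('wrist','w5.png');s=arm.observe();print(s['tcp_pos'],s['eef_rot'],s['q'])
pickle.dump((c,s),open('w5.pkl','wb'))
```

```text
[0.67312981 0.09582043 0.1315577 ] [[-9.45347049e-04  1.64080165e-01  9.86446555e-01]
 [ 1.10033800e-03  9.86446569e-01 -1.64079113e-01]
 [-9.99998948e-01  9.30312921e-04 -1.11307799e-03]] [ 0.21136052  0.68722634 -0.58402011  1.54059633  0.41583377  1.04097404
 -0.64560188]
```

View pics/w5.png

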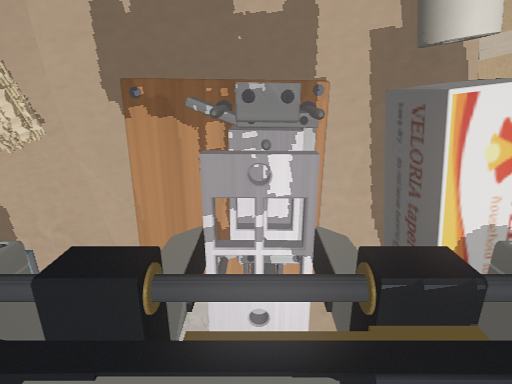

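Run:
```python
import cv2
from h import crop
a=cv2.imread("pics/w5.png")
crop(a,"w5s.png",(180,70,340,190),5)
crop(a,"w5t.png",(190,240,330,335),5)
```

```text
(no output)
```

View pics/w5s.png

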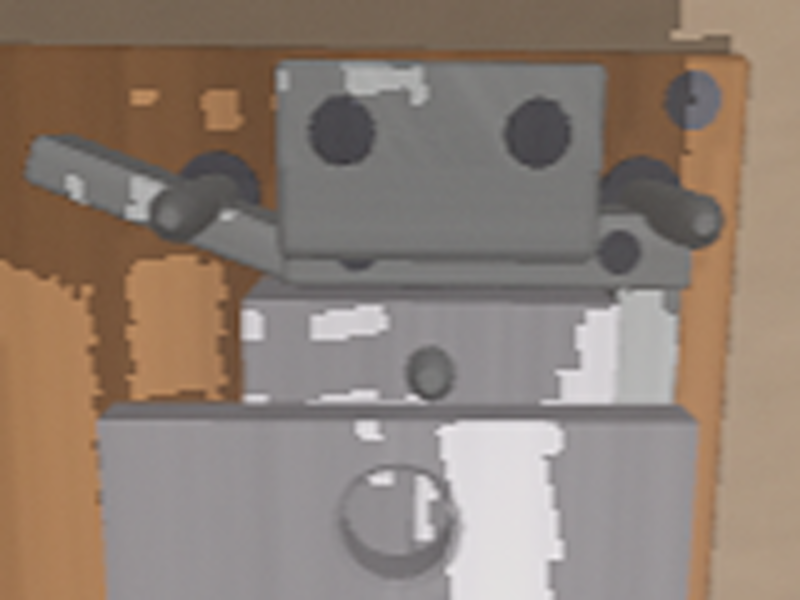

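View pics/w5t.png

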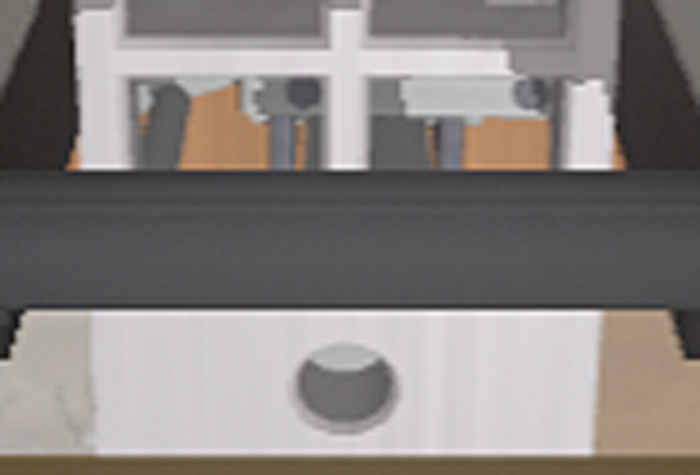

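Run:
```python
from fit import *
import pickle
c,s=pickle.load(open('w5.pkl','rb'))
U=lambda p:[(p[0]+.5)/5-.5+180,(p[1]+.5)/5-.5+70]
V=lambda p:[(p[0]+.5)/5-.5+190,(p[1]+.5)/5-.5+240]
T=np.array(s['tcp_pos']);R=np.array(s['eef_rot'])
def nf(P): # tool-frame horizontals
    return np.round((P-T)@R*1000,1)[:,1:]
zt=T[2]-.0023+.010
hol=back(c,[U((398,520)),V((346,388))],zt); print("holes tool y,z",nf(hol),np.linalg.norm(hol[0]-hol[1]))
cor=back(c,[U((100,420)),U((697,422))],zt); print("spacer far corners",nf(cor),np.linalg.norm(cor[0]-cor[1]))
print("dowel",nf(back(c,[U((432,368))],.053)),back(c,[U((432,368))],.053))
lip=back(c,[U((283,256)),U((603,258))],.077);print("lip",nf(lip),lip,np.linalg.norm(lip[0]-lip[1]))
pin=back(c,[U((170,216)),U((707,221))],.070);print("pins",nf(pin),pin,np.linalg.norm(pin[0]-pin[1]))
d=pin[1]-pin[0];print("yaw pins",np.arctan2(d[1],d[0]))
d=lip[1]-lip[0];print("yaw lip",np.arctan2(d[1],d[0]))
y=-.1745; m=pin.mean(0); print("nest from pins",m[0]+np.sin(y)*.069,m[1]-np.cos(y)*.069)
y=-.1745; m=lip.mean(0); print("nest from lip",m[0]+np.sin(y)*.064,m[1]-np.cos(y)*.064)
print("tool yaw",np.arctan2(R[1,2],R[0,2]))
bc=back(c,[U((245,298))],.044);print("base far corner",nf(bc))
```

```text
holes tool y,z [[ 43.6   0.6]
 [-44.6   0.4]] 0.08822068880212836
spacer far corners [[ 53.8 -29. ]
 [ 53.7  30.3]] 0.05929677117472038
dowel [[45.1  6. ]] [[0.68637725 0.13943159 0.053     ]]
lip [[ 64.2 -15. ]
 [ 64.   28.6]] [[0.66886215 0.16171048 0.077     ]
 [0.71179107 0.15431108 0.077     ]] 0.04356195116130038
pins [[ 69.1 -31.1]
 [ 68.4  43.8]] [[0.65371755 0.16913954 0.07      ]
 [0.72754613 0.15619013 0.07      ]] 0.07495562352646823
yaw pins -0.1736321662388169
yaw lip -0.17068691159712868
nest from pins 0.6786523534061109 0.09471270222646994
nest from lip 0.6792151999079077 0.09498271927812428
tool yaw -0.16482450260801776
base far corner [[ 54.8 -23.5]]
```

Call:
{"op": "servo_tool", "data": {"moves": [{"tx": 2.5, "ty": 0, "tz": 0.3, "ax": 0.5, "ay": 0, "az": 0, "claw": -0.2}, {"tx": 2.5, "ty": 0, "tz": 0.2, "ax": 0, "ay": 0, "az": 0, "claw": -0.2}, {"tx": 1.5, "ty": 0, "tz": 0, "ax": 0, "ay": 0, "az": 0, "claw": -0.2}, {"tx": 0.4, "ty": 0, "tz": 0, "ax": 0, "ay": 0, "az": 0, "claw": -0.2}, {"tx": 0, "ty": 0, "tz": 0, "ax": 0, "ay": 0, "az": 0, "claw": -0.2}, {"tx": 0, "ty": 0, "tz": 0, "ax": 0, "ay": 0, "az": 0, "claw": -0.2}, {"tx": 0, "ty": 0, "tz": 0, "ax": 0, "ay": 0, "az": 0, "claw": -0.2}]}}

```text
t: 10.1
tcp_pos: [0.68, 0.0935, 0.0643]
eef_rot: [[0.002, 0.176, 0.984], [0.0, 0.984, -0.176], [-1.0, 0.001, 0.002]]
force: [0.1, -0.1, -0.2]
gripper_width: 0.65
```

Run:
```python
from plan import *
import pickle
c,im=cam('wrist','w6.png');s=arm.observe();print(s['tcp_pos'],s['eef_rot'][:,2],s['force'])
crop(im,"w6s.png",(180,60,340,180),5);crop(im,"w6t.png",(190,240,330,335),5)
pickle.dump((c,s),open('w6.pkl','wb'))
```

```text
[0.67989489 0.09341497 0.06417477] [ 0.98446349 -0.17557744  0.00204938] [-0.21126655 -0.95805639 -0.34155705]
```

View pics/w6s.png

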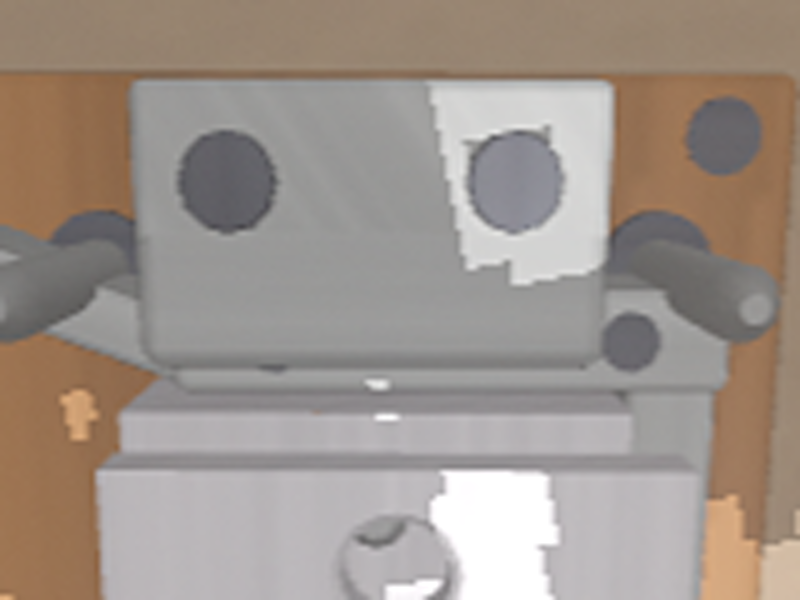

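View pics/w6t.png

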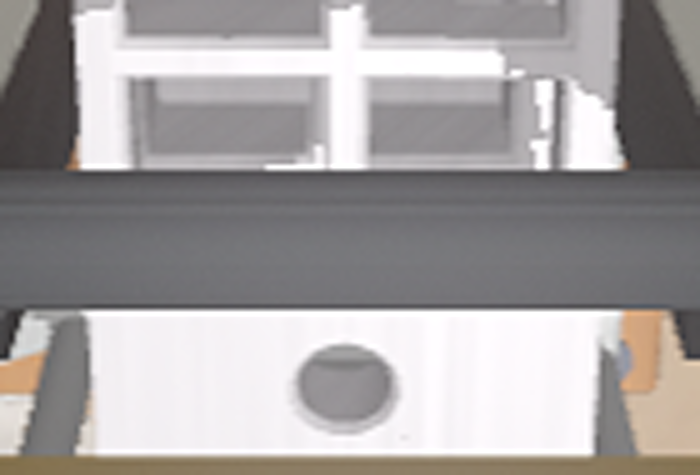

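Run:
```python
from fit import *
import pickle
c,s=pickle.load(open('w6.pkl','rb'))
U=lambda p:[(p[0]+.5)/5-.5+180,(p[1]+.5)/5-.5+60]
V=lambda p:[(p[0]+.5)/5-.5+190,(p[1]+.5)/5-.5+240]
T=np.array(s['tcp_pos']);R=np.array(s['eef_rot'])
nf=lambda uv,z: np.round((back(c,uv,z)-T)@R*1000,1)[:,1:].tolist()
zt=T[2]-.0023+.010
print("holes",nf([U((398,566)),V((346,388))],zt))
print("spacer far",nf([U((98,470)),U((695,470))],zt))
print("base far",nf([U((120,411)),U((632,411))],.044))
print("lip",nf([U((143,362)),U((604,362))],.077))
print("pin r",nf([U((757,308))],.070))
print("dowel blob",nf([U((382,530))],.053))
```

```text
holes [[44.4, 0.6], [-44.4, 0.5]]
spacer far [[54.2, -29.2], [54.2, 30.2]]
base far [[55.7, -31.7], [55.8, 28.0]]
lip [[65.5, -23.4], [65.5, 20.0]]
pin r [[69.9, 35.7]]
dowel blob [[43.7, -1.1]]
```

Call:
{"op": "servo_tool", "data": {"moves": [{"tx": 0, "ty": 0.1, "tz": -0.2, "ax": 0, "ay": 0, "az": 0, "claw": -0.2}, {"tx": 0, "ty": 0, "tz": 0, "ax": 0, "ay": 0, "az": 0, "claw": -0.2}, {"tx": 0.4, "ty": 0, "tz": 0, "ax": 0, "ay": 0, "az": 0, "claw": -0.2}, {"tx": 0.4, "ty": 0, "tz": 0, "ax": 0, "ay": 0, "az": 0, "claw": -0.2}, {"tx": 0.3, "ty": 0, "tz": 0, "ax": 0, "ay": 0, "az": 0, "claw": -0.2}, {"tx": 0, "ty": 0, "tz": 0, "ax": 0, "ay": 0, "az": 0, "claw": -0.2}, {"tx": 0, "ty": 0, "tz": 0, "ax": 0, "ay": 0, "az": 0, "claw": -0.2}]}}

```text
t: 10.85
tcp_pos: [0.6771, 0.0945, 0.0515]
eef_rot: [[-0.0, 0.176, 0.984], [0.0, 0.984, -0.176], [-1.0, -0.0, -0.0]]
force: [-0.4, -1.5, -1.3]
gripper_width: 0.646
```

Run:
```python
from plan import *
import pickle
c,im=cam('wrist','w7.png');s=arm.observe();print(s['tcp_pos'],s['eef_rot'][:,2],s['force'])
crop(im,"w7s.png",(180,60,340,180),5)
pickle.dump((c,s),open('w7.pkl','wb'))
```

```text
[0.67722603 0.09449893 0.05171293] [ 9.84462239e-01 -1.75596390e-01 -9.14988436e-05] [-0.64029305  0.21001316 -1.1136514 ]
```

View pics/w7s.png

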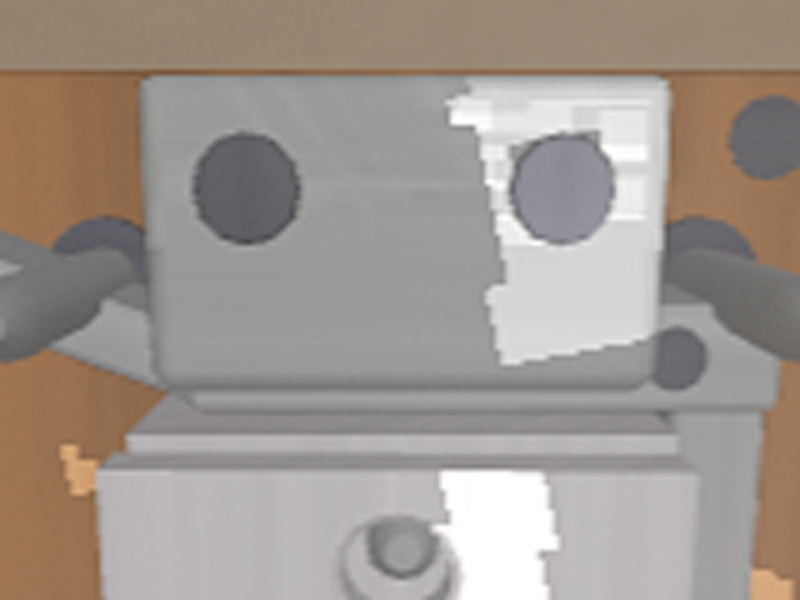

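Run:
```python
from fit import *
import pickle
c,s=pickle.load(open('w7.pkl','rb'))
U=lambda p:[(p[0]+.5)/5-.5+180,(p[1]+.5)/5-.5+60]
T=np.array(s['tcp_pos']);R=np.array(s['eef_rot'])
nf=lambda uv,z: np.round((back(c,uv,z)-T)@R*1000,1)[:,1:].tolist()
zt=T[2]-.0023+.010
print("hole",nf([U((398,566))],zt))
print("spacer far",nf([U((98,470)),U((695,470))],zt))
print("base far",nf([U((127,435)),U((678,435))],.044))
print("lip",nf([U((153,384)),U((656,384))],.077))
print("dowel",nf([U((403,548))],.053))
```

```text
hole [[44.3, 0.5]]
spacer far [[54.1, -29.3], [54.1, 29.9]]
base far [[54.9, -29.0], [55.0, 30.9]]
lip [[65.0, -20.7], [65.1, 22.6]]
dowel [[44.6, 1.0]]
```

Call:
{"op": "servo_tool", "data": {"moves": [{"tx": 0.2, "ty": 0.05, "tz": 0.05, "ax": 0, "ay": 0, "az": 0, "claw": -0.2}, {"tx": 0.2, "ty": 0, "tz": 0, "ax": 0, "ay": 0, "az": 0, "claw": -0.2}, {"tx": 0.2, "ty": 0, "tz": 0, "ax": 0, "ay": 0, "az": 0, "claw": -0.2}, {"tx": 0, "ty": 0, "tz": 0, "ax": 0, "ay": 0, "az": 0, "claw": -0.2}, {"tx": 0, "ty": 0, "tz": 0, "ax": 0, "ay": 0, "az": 0, "claw": -0.2}]}}

```text
t: 11.4
tcp_pos: [0.6779, 0.0949, 0.0462]
eef_rot: [[0.0, 0.176, 0.984], [-0.0, 0.984, -0.176], [-1.0, 0.0, 0.0]]
force: [-1.7, -0.5, 2.1]
gripper_width: 0.646
```

Call:
{"op": "servo_tool", "data": {"moves": [{"tx": 0, "ty": 0, "tz": 0, "ax": 0, "ay": 0, "az": 0, "claw": 0.6}, {"tx": 0, "ty": 0, "tz": 0, "ax": 0, "ay": 0, "az": 0, "claw": 0.6}, {"tx": 0, "ty": 0, "tz": 0, "ax": 0, "ay": 0, "az": 0, "claw": 0.6}, {"tx": -2, "ty": 0, "tz": 0, "ax": 0, "ay": 0, "az": 0, "claw": 0.6}, {"tx": -4, "ty": 0, "tz": 0, "ax": 0, "ay": 0, "az": 0, "claw": 0.6}, {"tx": -4, "ty": 0, "tz": 0, "ax": 0, "ay": 0, "az": 0, "claw": 0.6}, {"tx": 0, "ty": 0, "tz": 0, "ax": 0, "ay": 0, "az": 0, "claw": 0.6}]}}

```text
t: 12.1
tcp_pos: [0.6824, 0.0967, 0.1545]
eef_rot: [[0.012, 0.176, 0.984], [0.002, 0.984, -0.176], [-1.0, 0.005, 0.012]]
force: [0.9, -0.4, -0.6]
gripper_width: 0.799
```

Run:
```python
from plan import *
import pickle
c,im=cam('wrist','w8.png');s=arm.observe();print(s['tcp_pos'],s['eef_rot'][:,2],s['force'],s['gripper_width'])
pickle.dump((c,s),open('w8.pkl','wb'))
plan(np.array([.542,-.1993,.13]),toolR(71.1))
plan(np.array([.542,-.1993,.13]),toolR(71.1-180))
```

```text
[0.68080931 0.09595364 0.15147961] [ 0.98443158 -0.17557997  0.00813274] [ 0.47612881  0.05048987 -0.67912695] 0.8035642488113847
1 t [0.18, -2.86, -0.77] a [-7.38, 0.05, 0.02]
2 t [0.18, -2.74, -1.13] a [-7.38, 0.05, 0.02]
3 t [0.18, -2.57, -1.48] a [-7.38, 0.05, 0.02]
4 t [0.18, -2.36, -1.8] a [-7.38, 0.05, 0.02]
5 t [0.18, -2.11, -2.08] a [-7.38, 0.05, 0.02]
6 t [0.18, -1.83, -2.34] a [-7.38, 0.05, 0.02]
7 t [0.18, -1.51, -2.55] a [-7.38, 0.05, 0.02]
8 t [0.19, -1.17, -2.73] a [-7.38, 0.05, 0.02]
9 t [0.19, -0.81, -2.85] a [-7.38, 0.05, 0.02]
10 t [0.19, -0.44, -2.93] a [-7.38, 0.05, 0.02]
11 t [0.19, -0.06, -2.97] a [-7.38, 0.05, 0.02]
1 t [0.15, -2.42, -0.65] a [7.6, 0.02, -0.04]
2 t [0.15, -2.49, -0.33] a [7.6, 0.02, -0.04]
3 t [0.16, -2.51, 0.0] a [7.6, 0.02, -0.04]
4 t [0.16, -2.49, 0.34] a [7.6, 0.02, -0.04]
5 t [0.16, -2.42, 0.66] a [7.6, 0.02, -0.04]
6 t [0.16, -2.31, 0.98] a [7.6, 0.02, -0.04]
7 t [0.16, -2.16, 1.27] a [7.6, 0.02, -0.04]
8 t [0.16, -1.97, 1.55] a [7.6, 0.02, -0.04]
9 t [0.16, -1.75, 1.8] a [7.6, 0.02, -0.04]
10 t [0.17, -1.5, 2.01] a [7.6, 0.02, -0.04]
11 t [0.17, -1.22, 2.19] a [7.6, 0.02, -0.04]
12 t [0.17, -0.92, 2.34] a [7.6, 0.02, -0.04]
13 t [0.17, -0.6, 2.44] a [7.6, 0.02, -0.04]
```

View pics/w8.png

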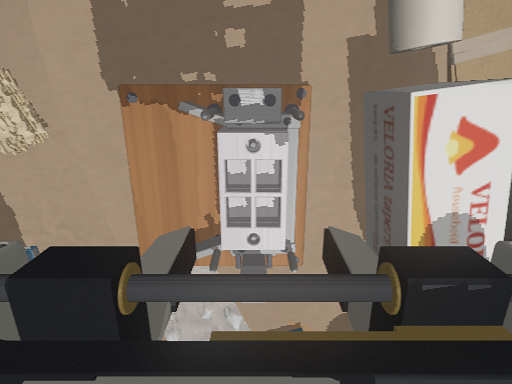

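The spacer lies flat with both dowels showing in its holes at (253,145) and (253,239). Next is the top plate.

Call:
{"op": "servo_tool", "data": {"moves": [{"tx": 0, "ty": -2.9, "tz": -0.8, "ax": -7.4, "ay": 0, "az": 0, "claw": 0.6}, {"tx": 0, "ty": -2.7, "tz": -1.1, "ax": -7.4, "ay": 0, "az": 0, "claw": 0.6}, {"tx": 0, "ty": -2.6, "tz": -1.5, "ax": -7.4, "ay": 0, "az": 0, "claw": 0.6}, {"tx": 0, "ty": -2.4, "tz": -1.8, "ax": -7.4, "ay": 0, "az": 0, "claw": 0.6}, {"tx": 0, "ty": -2.1, "tz": -2.1, "ax": -7.4, "ay": 0, "az": 0, "claw": 0.6}, {"tx": 0, "ty": -1.8, "tz": -2.3, "ax": -7.4, "ay": 0, "az": 0, "claw": 0.6}, {"tx": 0, "ty": -1.5, "tz": -2.5, "ax": -7.4, "ay": 0, "az": 0, "claw": 0.6}, {"tx": 0, "ty": -1.2, "tz": -2.7, "ax": -7.4, "ay": 0, "az": 0, "claw": 0.6}]}}

```text
t: 12.95
tcp_pos: [0.5765, -0.1208, 0.1457]
eef_rot: [[-0.001, -0.759, 0.651], [-0.0, 0.651, 0.759], [-1.0, 0.0, -0.001]]
force: [0.9, -1.2, -0.0]
gripper_width: 0.799
```

Call:
{"op": "servo_tool", "data": {"moves": [{"tx": 0, "ty": -0.8, "tz": -2.8, "ax": -7.4, "ay": 0, "az": 0, "claw": 0.6}, {"tx": 0, "ty": -0.4, "tz": -2.9, "ax": -7.4, "ay": 0, "az": 0, "claw": 0.6}, {"tx": 0.4, "ty": -0.1, "tz": -3.0, "ax": -7.4, "ay": 0, "az": 0, "claw": 0.6}, {"tx": 0, "ty": 0, "tz": 0, "ax": 0, "ay": 0, "az": 0, "claw": 0.6}, {"tx": 0, "ty": 0, "tz": 0, "ax": 0, "ay": 0, "az": 0, "claw": 0.6}, {"tx": 0, "ty": 0, "tz": 0, "ax": 0, "ay": 0, "az": 0, "claw": 0.6}]}}

```text
t: 13.55
tcp_pos: [0.5407, -0.1987, 0.1421]
eef_rot: [[0.0, -0.947, 0.321], [0.001, 0.321, 0.947], [-1.0, -0.0, 0.001]]
force: [-0.4, 0.6, -0.3]
gripper_width: 0.804
```

Run:
```python
from plan import *
import pickle
c,im=cam('wrist','w9.png');s=arm.observe();print(s['tcp_pos'],s['eef_rot'][:,2],s['q'],s['gripper_width'])
pickle.dump((c,s),open('w9.pkl','wb'))
```

```text
[ 0.54088931 -0.19836593  0.14212238] [3.19711295e-01 9.47514744e-01 7.05318045e-04] [ 0.99496651  0.61841568 -0.93067401  1.80407764  0.57757395  1.01708567
  1.08016054] 0.800262986607319
```

View pics/w9.png

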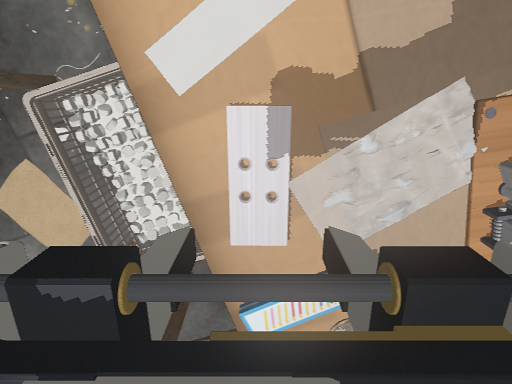

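The plate has corners near (227,105), (292,105), (289,245), (231,245). The cake box lies beyond the fingers at (290,312).

Run:
```python
import cv2
from h import crop
crop(cv2.imread("pics/w9.png"),"w9s.png",(210,95,310,255),4)
```

```text
(no output)
```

View pics/w9s.png

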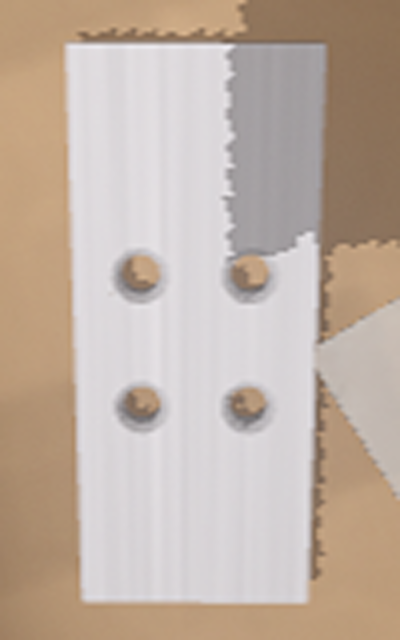

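Run:
```python
from fit import *
from plan import plan,toolR
import pickle
c,s0=pickle.load(open('w9.pkl','rb'))
U=lambda p:[(p[0]+.5)/4-.5+210,(p[1]+.5)/4-.5+95]
o=[(0,(.03*a,.072*b,.008),U(q)) for (a,b),q in zip([(-1,1),(1,1),(1,-1),(-1,-1)],[(66,44),(327,44),(308,602),(82,602)])]
p,r=fit([c],o,(.54,-.2)); print("top",p,np.degrees(p[2]),np.round(r,1).tolist())
h=back(c,[U(q) for q in [(140,275),(249,277),(142,408),(248,408)]],.008);print(h.mean(0))
plan(np.array([p[0],p[1],.003]),toolR(np.degrees(p[2])))
```

```text
top [ 0.54212658 -0.19899791  1.24239543] 71.18401460875363 [[0.1, -0.3], [-0.1, -0.1], [-0.1, 0.3], [0.2, 0.2]]
[ 0.54197645 -0.19920101  0.008     ]
1 t [3.48, -0.03, -0.01] a [0.04, 0.01, 0.01]
2 t [3.48, -0.03, -0.01] a [0.04, 0.01, 0.01]
3 t [3.48, -0.03, -0.01] a [0.04, 0.01, 0.01]
4 t [3.48, -0.03, -0.01] a [0.04, 0.01, 0.01]
```

Call:
{"op": "servo_tool", "data": {"moves": [{"tx": 4, "ty": -0.1, "tz": 0, "ax": 0, "ay": 0, "az": 0, "claw": 0.6}, {"tx": 4, "ty": 0, "tz": 0, "ax": 0, "ay": 0, "az": 0, "claw": 0.6}, {"tx": 4, "ty": 0, "tz": 0, "ax": 0, "ay": 0, "az": 0, "claw": 0.6}, {"tx": 1.2, "ty": 0, "tz": 0, "ax": 0, "ay": 0, "az": 0, "claw": 0.6}, {"tx": 0, "ty": 0, "tz": 0, "ax": 0, "ay": 0, "az": 0, "claw": 0.6}, {"tx": 0, "ty": 0, "tz": 0, "ax": 0, "ay": 0, "az": 0, "claw": 0.6}]}}

```text
t: 14.2
tcp_pos: [0.5428, -0.1994, 0.0113]
eef_rot: [[0.002, -0.948, 0.32], [-0.0, 0.32, 0.948], [-1.0, -0.002, 0.001]]
force: [0.0, 0.9, 1.2]
gripper_width: 0.798
```

Run:
```python
from plan import *
print(arm.observe()['tcp_pos'],arm.observe()['force'])
plan(np.array([.5421,-.199,.0025]),toolR(71.18))
```

```text
[ 0.54284865 -0.19944527  0.01132612] [0.04869766 0.85226867 1.24121646]
1 t [0.88, 0.09, 0.02] a [0.17, 0.03, 0.11]
```

Call:
{"op": "servo_tool", "data": {"moves": [{"tx": 0.6, "ty": 0.1, "tz": 0, "ax": 0, "ay": 0, "az": 0, "claw": 0.6}, {"tx": 0.2, "ty": 0, "tz": 0, "ax": 0, "ay": 0, "az": 0, "claw": 0.6}, {"tx": 0, "ty": 0, "tz": 0, "ax": 0, "ay": 0, "az": 0, "claw": 0.6}, {"tx": 0, "ty": 0, "tz": 0, "ax": 0, "ay": 0, "az": 0, "claw": -0.2}, {"tx": 0, "ty": 0, "tz": 0, "ax": 0, "ay": 0, "az": 0, "claw": -0.2}, {"tx": 0, "ty": 0, "tz": 0, "ax": 0, "ay": 0, "az": 0, "claw": -0.2}, {"tx": 0, "ty": 0, "tz": 0, "ax": 0, "ay": 0, "az": 0, "claw": -0.2}], "newtons": 40}}

```text
t: 14.9
tcp_pos: [0.5406, -0.2, 0.0021]
eef_rot: [[0.0, -0.947, 0.321], [-0.0, 0.321, 0.947], [-1.0, -0.0, -0.0]]
force: [-0.8, 0.0, 3.2]
gripper_width: 0.645
```

Call:
{"op": "servo_tool", "data": {"moves": [{"tx": -1.5, "ty": 0, "tz": 0, "ax": 0, "ay": 0, "az": 0, "claw": -0.2}, {"tx": -4, "ty": 0, "tz": 0, "ax": 0, "ay": 0, "az": 0, "claw": -0.2}, {"tx": -4.5, "ty": 0, "tz": 0, "ax": 0, "ay": 0, "az": 0, "claw": -0.2}, {"tx": -4.5, "ty": 0, "tz": 0, "ax": 0, "ay": 0, "az": 0, "claw": -0.2}, {"tx": -2, "ty": 0, "tz": 0, "ax": 0, "ay": 0, "az": 0, "claw": -0.2}, {"tx": 0, "ty": 0, "tz": 0, "ax": 0, "ay": 0, "az": 0, "claw": -0.2}]}}

```text
t: 15.5
tcp_pos: [0.5426, -0.2002, 0.171]
eef_rot: [[0.006, -0.947, 0.321], [-0.003, 0.321, 0.947], [-1.0, -0.007, -0.001]]
force: [0.8, -0.4, -1.9]
gripper_width: 0.644
```

```bash
sed -i 's/^NEST=.*/NEST=(0.678,0.0945,-0.175)/' plan.py
cat >> plan.py <<'E'
def platepose(yb,zb,phi,xb=0.,dy=.0011,dx=.0021,yaw=-10.03):
    R=toolR(yaw,-phi); B=n2w(xb,yb,zb); return B+R[:,0]*dx+R[:,1]*dy,R
E
python3 - <<'E'
from plan import *
s=arm.observe();print(s['tcp_pos'],s['force'],s['gripper_width'])
p,R=platepose(-.025,.14,20); print(p,R)
plan(p,R)
E
```

```text
[ 0.54259401 -0.20023223  0.17103409] [ 0.7766373 -0.3658329 -1.9062664] 0.6441604254994594
[0.67370223 0.07019244 0.13765042] [[-0.05956753  0.16366044  0.9847167 ]
 [-0.33679295  0.92533101 -0.1741638 ]
 [-0.93969262 -0.34202014  0.        ]]
1 t [0.3, -0.34, 2.71] a [7.31, 1.31, -1.47]
2 t [0.25, 0.02, 2.74] a [7.31, 1.31, -1.47]
3 t [0.18, 0.37, 2.72] a [7.31, 1.31, -1.47]
4 t [0.1, 0.72, 2.65] a [7.31, 1.31, -1.47]
5 t [0.02, 1.05, 2.54] a [7.31, 1.31, -1.47]
6 t [-0.07, 1.36, 2.39] a [7.31, 1.31, -1.47]
7 t [-0.16, 1.65, 2.19] a [7.31, 1.31, -1.47]
8 t [-0.25, 1.91, 1.96] a [7.31, 1.31, -1.47]
9 t [-0.35, 2.14, 1.69] a [7.31, 1.31, -1.47]
10 t [-0.44, 2.33, 1.4] a [7.31, 1.31, -1.47]
11 t [-0.53, 2.47, 1.08] a [7.31, 1.31, -1.47]
```

Call:
{"op": "servo_tool", "data": {"moves": [{"tx": 0.3, "ty": -0.3, "tz": 2.7, "ax": 7.3, "ay": 1.3, "az": -1.5, "claw": -0.2}, {"tx": 0.2, "ty": 0, "tz": 2.7, "ax": 7.3, "ay": 1.3, "az": -1.5, "claw": -0.2}, {"tx": 0.2, "ty": 0.4, "tz": 2.7, "ax": 7.3, "ay": 1.3, "az": -1.5, "claw": -0.2}, {"tx": 0.1, "ty": 0.7, "tz": 2.6, "ax": 7.3, "ay": 1.3, "az": -1.5, "claw": -0.2}, {"tx": 0, "ty": 1.0, "tz": 2.5, "ax": 7.3, "ay": 1.3, "az": -1.5, "claw": -0.2}, {"tx": 0, "ty": 1.4, "tz": 2.4, "ax": 7.3, "ay": 1.3, "az": -1.5, "claw": -0.2}, {"tx": -0.2, "ty": 1.6, "tz": 2.2, "ax": 7.3, "ay": 1.3, "az": -1.5, "claw": -0.2}, {"tx": -0.2, "ty": 1.9, "tz": 2.0, "ax": 7.3, "ay": 1.3, "az": -1.5, "claw": -0.2}]}}

```text
t: 16.3
tcp_pos: [0.6344, -0.0039, 0.1411]
eef_rot: [[0.002, -0.212, 0.977], [-0.264, 0.942, 0.205], [-0.965, -0.258, -0.054]]
force: [0.8, -0.7, -1.1]
gripper_width: 0.643
```

Call:
{"op": "servo_tool", "data": {"moves": [{"tx": -0.3, "ty": 2.1, "tz": 1.7, "ax": 7.3, "ay": 1.3, "az": -1.5, "claw": -0.2}, {"tx": -0.4, "ty": 2.3, "tz": 1.4, "ax": 7.3, "ay": 1.3, "az": -1.5, "claw": -0.2}, {"tx": -0.5, "ty": 2.5, "tz": 1.1, "ax": 7.3, "ay": 1.3, "az": -1.5, "claw": -0.2}, {"tx": 0, "ty": 0, "tz": 0, "ax": 0, "ay": 0, "az": 0, "claw": -0.2}, {"tx": 0, "ty": 0, "tz": 0, "ax": 0, "ay": 0, "az": 0, "claw": -0.2}, {"tx": 0, "ty": 0, "tz": 0, "ax": 0, "ay": 0, "az": 0, "claw": -0.2}]}}

```text
t: 16.9
tcp_pos: [0.6704, 0.0668, 0.1314]
eef_rot: [[-0.063, 0.161, 0.985], [-0.339, 0.925, -0.172], [-0.939, -0.345, -0.004]]
force: [0.5, -0.6, -0.7]
gripper_width: 0.647
```

Run:
```python
from plan import *
import pickle
c,im=cam('wrist','w10.png');s=arm.observe();print(s['tcp_pos'],s['eef_rot'],s['gripper_width'],s['q'])
pickle.dump((c,s),open('w10.pkl','wb'))
p,R=platepose(-.025,.14,20);plan(p,R)
print();p,R=platepose(-.019,.084,20);plan(p,R)
```

```text
[0.67065496 0.06622447 0.13180955] [[-0.06249219  0.1617861   0.98484516]
 [-0.33893671  0.92468946 -0.17341081]
 [-0.93873139 -0.344637   -0.00295062]] 0.6445169752589481 [ 0.00864365  0.75492502 -0.49278833  1.44212927  0.65062255  1.29543256
 -0.84532054]
1 t [-0.7, 0.21, 0.23] a [0.1, -0.14, 0.16]

1 t [2.17, 1.35, 0.12] a [0.05, -0.07, 0.08]
2 t [2.18, 1.35, 0.12] a [0.05, -0.07, 0.08]
```

View pics/w10.png

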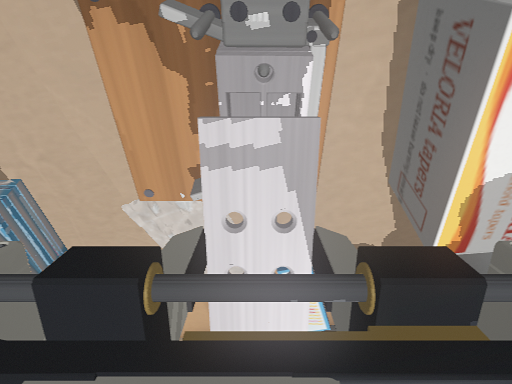

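Run:
```python
import cv2
from h import crop
crop(cv2.imread("pics/w10.png"),"w10s.png",(150,0,350,135),4)
```

```text
(no output)
```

View pics/w10s.png

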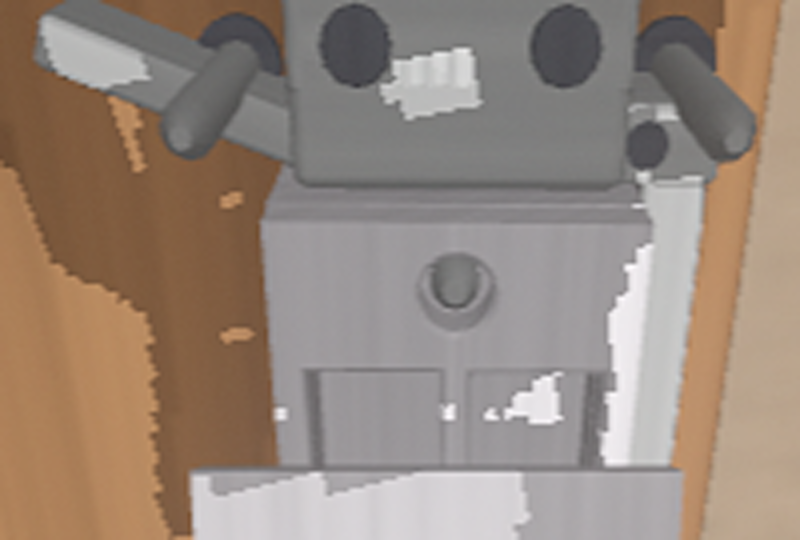

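```bash
cat > meas.py <<'E'
from fit import *
import pickle
def load(n): 
    c,s=pickle.load(open(n,'rb')); return c,np.array(s['tcp_pos']),np.array(s['eef_rot'])
def toolplane(c,T,R,uv,xt):
    uv=np.atleast_2d(np.array(uv,float)); d=np.c_[uv,np.ones(len(uv))]@np.linalg.inv(c["K"]).T*[1,-1,-1]@np.array(c["rotation"]).T
    e=(np.array(c["eye"])-T)@R; d=d@R; return e+d*((xt-e[0])/d[:,:1])
def nestf(P,N=(0.678,0.0945,-0.175)):
    c,s=np.cos(N[2]),np.sin(N[2]); D=P-np.array([N[0],N[1],0]); return np.round(np.c_[D[:,0]*c+D[:,1]*s,-D[:,0]*s+D[:,1]*c,D[:,2]]*1000,1)
E
python3 - <<'E'
from meas import *
c,T,R=load('w10.pkl')
U=lambda p:[(p[0]+.5)/4-.5+150,(p[1]+.5)/4-.5+0]
P=toolplane(c,T,R,[U((191,475)),U((683,472))],-.0101); print("plate end tool",np.round(P*1000,1)); print("nest frame",nestf(P@R.T+T))
pin=back(c,[U((182,142)),U((737,140))],.070);print("pins",nestf(pin))
lip=back(c,[U((298,184)),U((630,184))],.077);print("lip",nestf(lip))
sp=back(c,[U((264,222)),U((650,222))],.054);print("spacer far",nestf(sp))
print("dowel",nestf(back(c,[U((455,288))],.053)))
E
```

```text
plate end tool [[-10.1  72.2 -29. ]
 [-10.1  72.6  29. ]]
nest frame [[-31.4  42.1 116.5]
 [ 26.6  42.6 116.2]]
pins [[-36.9  68.7  70. ]
 [ 37.7  69.1  70. ]]
lip [[-20.9  65.1  77. ]
 [ 22.9  65.2  77. ]]
spacer far [[-28.9  54.5  54. ]
 [ 29.8  54.7  54. ]]
dowel [[ 0.3 44.5 53. ]]
```

Call:
{"op": "servo_tool", "data": {"moves": [{"tx": 1.5, "ty": 0.9, "tz": 0.2, "ax": 0, "ay": 0, "az": 0.1, "claw": -0.2}, {"tx": 1.5, "ty": 0.9, "tz": 0.1, "ax": 0, "ay": 0, "az": 0.1, "claw": -0.2}, {"tx": 1.0, "ty": 0.7, "tz": 0, "ax": 0, "ay": 0, "az": 0, "claw": -0.2}, {"tx": 0, "ty": 0, "tz": 0, "ax": 0, "ay": 0, "az": 0, "claw": -0.2}, {"tx": 0, "ty": 0, "tz": 0, "ax": 0, "ay": 0, "az": 0, "claw": -0.2}, {"tx": 0, "ty": 0, "tz": 0, "ax": 0, "ay": 0, "az": 0, "claw": -0.2}]}}

```text
t: 17.55
tcp_pos: [0.6762, 0.0776, 0.0866]
eef_rot: [[-0.06, 0.162, 0.985], [-0.334, 0.927, -0.172], [-0.941, -0.34, -0.001]]
force: [-1.0, -0.0, -1.3]
gripper_width: 0.648
```

```bash
sed -i 's/dy=.0011/dy=.0003/' plan.py
python3 - <<'E'
from plan import *
import pickle
c,im=cam('wrist','w11.png',(150,0,350,150),4);s=arm.observe();print(s['tcp_pos'],s['eef_rot'][:,2],s['gripper_width'],s['force'])
pickle.dump((c,s),open('w11.pkl','wb'))
p,R=platepose(-.019,.084,20,xb=.0004);plan(p,R)
E
```

```text
[0.67635006 0.07760133 0.08687013] [ 9.85025367e-01 -1.72407781e-01 -7.63485817e-04] 0.6441933738315883 [ 0.584181    1.02986402 -1.288994  ]
1 t [0.55, -0.07, -0.09] a [0.11, -0.01, -0.16]
```

View pics/w11.png

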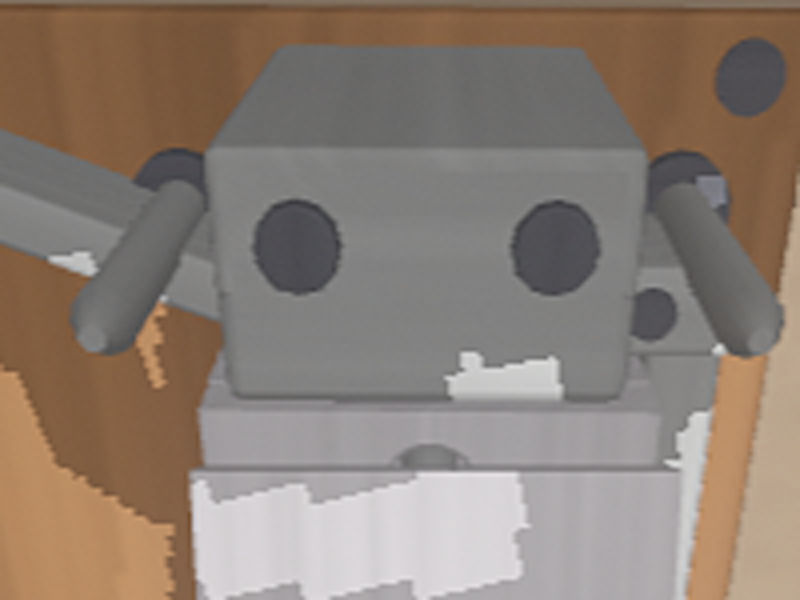

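Call:
{"op": "servo_tool", "data": {"moves": [{"tx": 0.5, "ty": 0, "tz": -0.1, "ax": 0.1, "ay": 0, "az": -0.1, "claw": -0.2}, {"tx": 0, "ty": 0, "tz": 0, "ax": 0, "ay": 0, "az": 0, "claw": -0.2}, {"tx": 0, "ty": 0, "tz": 0, "ax": 0, "ay": 0, "az": 0, "claw": -0.2}]}}

```text
t: 17.9
tcp_pos: [0.6744, 0.0758, 0.0815]
eef_rot: [[-0.061, 0.163, 0.985], [-0.336, 0.926, -0.174], [-0.94, -0.342, -0.001]]
force: [0.8, 0.5, -1.7]
gripper_width: 0.646
```

Run:
```python
from plan import *
from meas import nestf
import pickle
c,im=cam('wrist','w12.png',(150,0,350,150),4);s=arm.observe();print(s['tcp_pos'],s['eef_rot'][:,2],s['gripper_width'],s['force'])
T=np.array(s['tcp_pos']);R=np.array(s['eef_rot'])
for l in ([-.0021,.0717,0],[-.0101,.0717,0],[-.0021,-.0723,0]): print(nestf((T+R@np.array(l))[None]))
p,R=platepose(-.019,.084,20,xb=.0004);plan(p,R)
```

```text
[0.67455384 0.07589482 0.08158828] [ 0.9847343  -0.17406047 -0.00114402] 0.6425459955074919 [ 0.48708347  0.17822901 -2.36457249]
[[-0.2 49.2 59.1]]
[[-0.2 51.9 66.6]]
[[-1.000e-01 -8.620e+01  1.083e+02]]
1 t [-0.01, -0.06, 0.06] a [0.03, -0.06, -0.03]
```

View pics/w12.png

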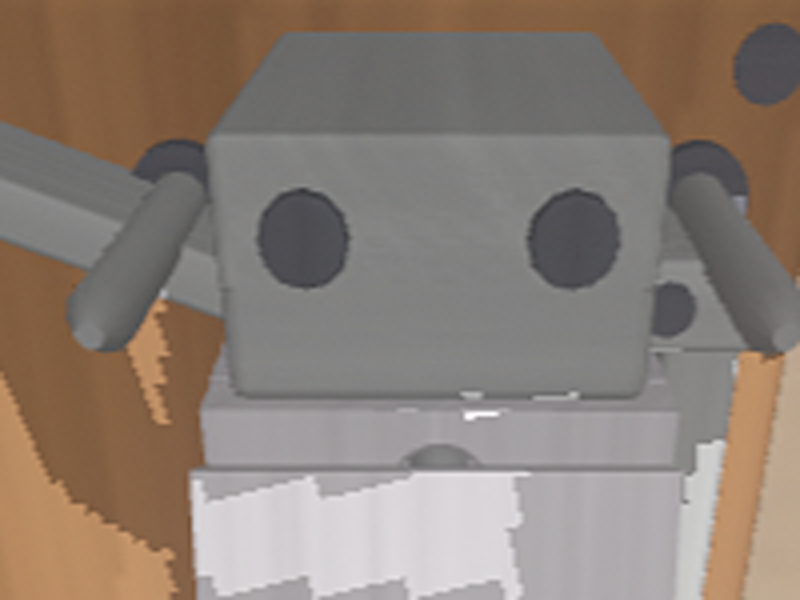

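Call:
{"op": "servo_tool", "data": {"moves": [{"tx": 0, "ty": 0.6, "tz": 0, "ax": 0, "ay": 0, "az": 0, "claw": -0.2}, {"tx": 0, "ty": 0.6, "tz": 0, "ax": 0, "ay": 0, "az": 0, "claw": -0.2}, {"tx": 0, "ty": 0.6, "tz": 0, "ax": 0, "ay": 0, "az": 0, "claw": -0.2}, {"tx": 0, "ty": 0.3, "tz": 0, "ax": 0, "ay": 0, "az": 0, "claw": -0.2}, {"tx": 0, "ty": 0, "tz": 0, "ax": 0, "ay": 0, "az": 0, "claw": -0.2}, {"tx": 0, "ty": 0, "tz": 0, "ax": 0, "ay": 0, "az": 0, "claw": -0.2}]}}

```text
t: 18.55
tcp_pos: [0.678, 0.0963, 0.0742]
eef_rot: [[-0.06, 0.162, 0.985], [-0.335, 0.926, -0.173], [-0.94, -0.341, -0.001]]
force: [0.0, 1.3, 0.4]
gripper_width: 0.646
```

Run:
```python
from plan import *
from meas import nestf
import pickle
c,im=cam('wrist','w13.png',(150,0,350,150),4);s=arm.observe();print(s['tcp_pos'],s['eef_rot'][:,2],s['gripper_width'],s['force'])
T=np.array(s['tcp_pos']);R=np.array(s['eef_rot'])
for l in ([-.0021,.0717,0],[-.0101,.0717,0],[-.0021,-.0723,0]): print(nestf((T+R@np.array(l))[None]))
c,im=cam('side','d13.png',(200,140,310,235),7)
for a in [(.001,.0685,13),(.001,.0655,11)]:
  p,R=platepose(*a,xb=.0004);plan(p,R)
```

```text
[0.67794152 0.09595714 0.07424152] [ 0.9848061  -0.17365218 -0.00136304] 0.6479888147693335 [-0.80068932  0.52278784 -0.590336  ]
[[-0.4 69.5 51.8]]
[[-0.4 72.3 59.3]]
[[ -0.2 -65.8 100.9]]
1 t [0.76, 0.23, 0.07] a [0.04, -0.07, 6.94]
1 t [0.52, 0.17, 0.03] a [0.02, -0.03, 4.47]
2 t [0.53, 0.13, 0.03] a [0.02, -0.03, 4.47]
```

View pics/w13.png

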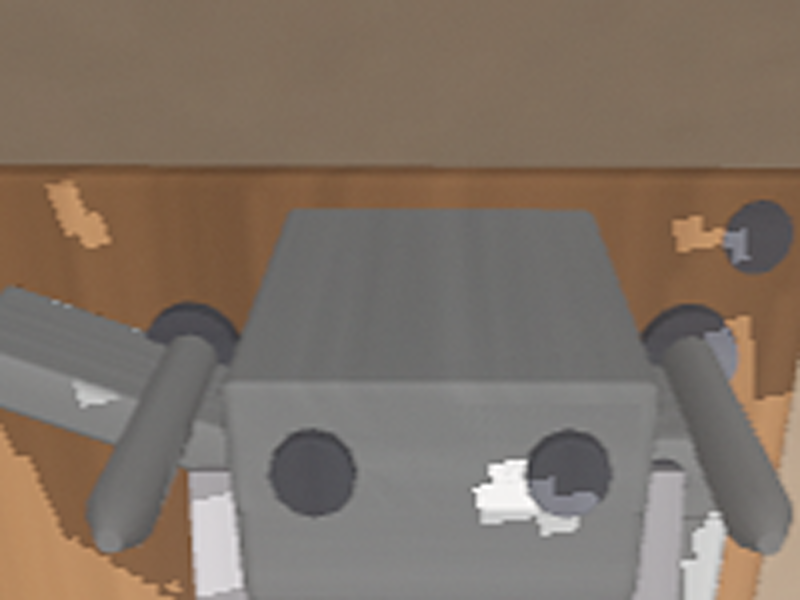

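View pics/d13.png

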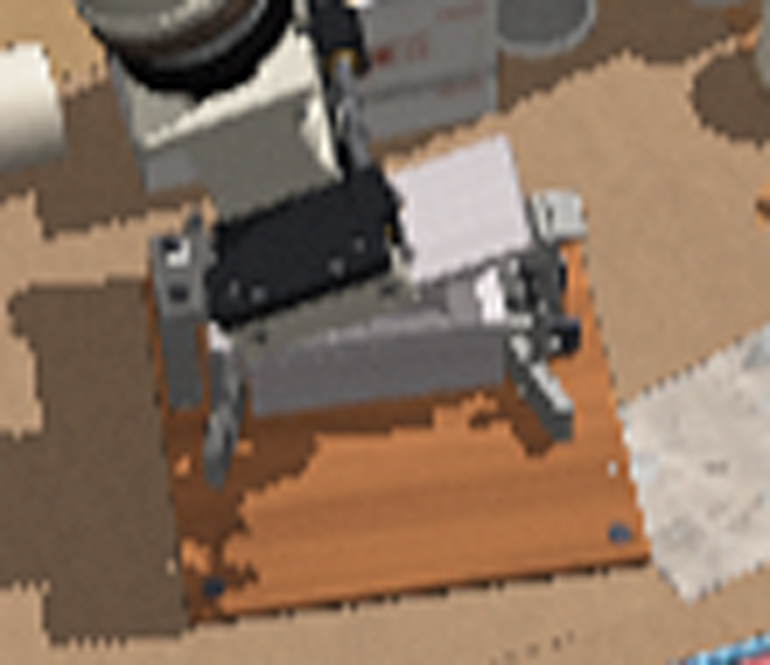

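Call:
{"op": "servo_tool", "data": {"moves": [{"tx": 0.4, "ty": 0.1, "tz": 0.1, "ax": 0, "ay": 0, "az": 3.5, "claw": -0.2}, {"tx": 0.4, "ty": 0.1, "tz": 0, "ax": 0, "ay": 0, "az": 3.4, "claw": -0.2}, {"tx": 0.2, "ty": 0.1, "tz": 0, "ax": 0, "ay": 0, "az": 1.5, "claw": -0.2}, {"tx": 0, "ty": 0, "tz": 0, "ax": 0, "ay": 0, "az": 0, "claw": -0.2}, {"tx": 0, "ty": 0, "tz": 0, "ax": 0, "ay": 0, "az": 0, "claw": -0.2}, {"tx": 0, "ty": 0, "tz": 0, "ax": 0, "ay": 0, "az": 0, "claw": -0.2}]}}

```text
t: 19.25
tcp_pos: [0.6798, 0.0954, 0.0654]
eef_rot: [[-0.034, 0.171, 0.985], [-0.197, 0.965, -0.174], [-0.98, -0.2, 0.001]]
force: [0.2, 1.5, 6.1]
gripper_width: 0.646
```

Run:
```python
from plan import *
from meas import nestf
s=arm.observe();print(s['tcp_pos'],s['eef_rot'][:,2],s['gripper_width'],s['force'])
T=np.array(s['tcp_pos']);R=np.array(s['eef_rot'])
for l in ([-.0021,.0717,0],[-.0101,.0717,0],[-.0021,-.0723,0]): print(nestf((T+R@np.array(l))[None]))
for a in [(.001,.0655,11),(.0015,.0635,9.5)]:
  p,R=platepose(*a,xb=.0004);plan(p,R)
```

```text
[0.67977659 0.09536186 0.06541973] [ 9.84672780e-01 -1.74410770e-01  6.32030468e-04] 0.6460705416801666 [0.24223744 1.48948016 6.08863985]
[[ 1.6 71.8 53.1]]
[[ 1.6 73.4 61. ]]
[[  1.6 -69.3  81.9]]
1 t [0.2, 0.01, -0.12] a [-0.02, 0.03, 0.55]
1 t [0.39, 0.11, -0.12] a [-0.02, 0.03, 2.05]
```

Call:
{"op": "servo_tool", "data": {"moves": [{"tx": 0, "ty": 0, "tz": -0.1, "ax": 0, "ay": 0, "az": 0.8, "claw": -0.2}, {"tx": 0, "ty": 0, "tz": 0, "ax": 0, "ay": 0, "az": 0, "claw": -0.2}, {"tx": 0, "ty": 0, "tz": 0, "ax": 0, "ay": 0, "az": 0, "claw": 0.5}, {"tx": 0, "ty": 0, "tz": 0, "ax": 0, "ay": 0, "az": 0, "claw": 0.5}, {"tx": 0, "ty": 0, "tz": 0, "ax": 0, "ay": 0, "az": 0, "claw": 0.5}]}}

```text
t: 19.75
tcp_pos: [0.6769, 0.0943, 0.0629]
eef_rot: [[-0.036, 0.171, 0.985], [-0.185, 0.967, -0.174], [-0.982, -0.189, -0.003]]
force: [0.3, 1.0, -0.4]
gripper_width: 0.749
```

Call:
{"op": "servo_tool", "data": {"moves": [{"tx": -2, "ty": 0, "tz": 0, "ax": 0, "ay": 0, "az": 0, "claw": 0.5}, {"tx": -3, "ty": 0, "tz": 0, "ax": 0, "ay": 0, "az": 0, "claw": 0.5}, {"tx": -3, "ty": -1, "tz": 0, "ax": 0, "ay": 0, "az": 5, "claw": 0}, {"tx": -1, "ty": -2, "tz": 0, "ax": 0, "ay": 0, "az": 5, "claw": -1}, {"tx": 0, "ty": 0, "tz": 0, "ax": 0, "ay": 0, "az": 0, "claw": -1}, {"tx": 0, "ty": 0, "tz": 0, "ax": 0, "ay": 0, "az": 0, "claw": -1}]}}

```text
t: 20.35
tcp_pos: [0.6756, 0.078, 0.1561]
eef_rot: [[-0.004, 0.179, 0.984], [-0.015, 0.984, -0.179], [-1.0, -0.016, -0.002]]
force: [-0.7, 0.3, 0.2]
gripper_width: 0.448
```

Run:
```python
from plan import *
import pickle
c,im=cam('wrist','w14.png');s=arm.observe();print(s['tcp_pos'],s['eef_rot'],s['gripper_width'],s['force'])
pickle.dump((c,s),open('w14.pkl','wb'))
c,im=cam('side','d14.png',(200,140,310,235),7)
plan(n2w(0,-.050,.09),toolR(-10))
```

```text
[0.67505282 0.08046658 0.15565594] [[-0.00519544  0.17573067  0.98442457]
 [-0.01379986  0.98433152 -0.17578689]
 [-0.99989128 -0.01449821 -0.00268898]] 0.405787265548208 [-0.24345784  1.21786604 -0.5768251 ]
1 t [3.3, -1.82, 0.06] a [0.01, -0.09, 0.4]
2 t [3.29, -1.84, 0.05] a [0.01, -0.09, 0.4]
```

View pics/w14.png

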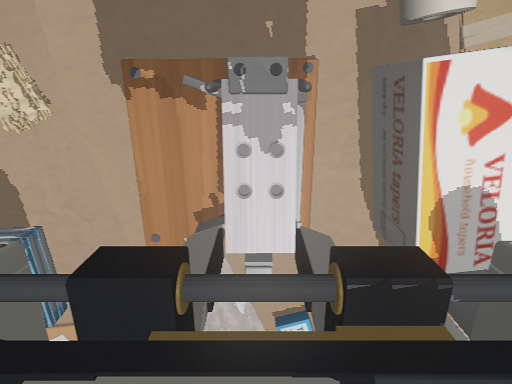

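View pics/d14.png

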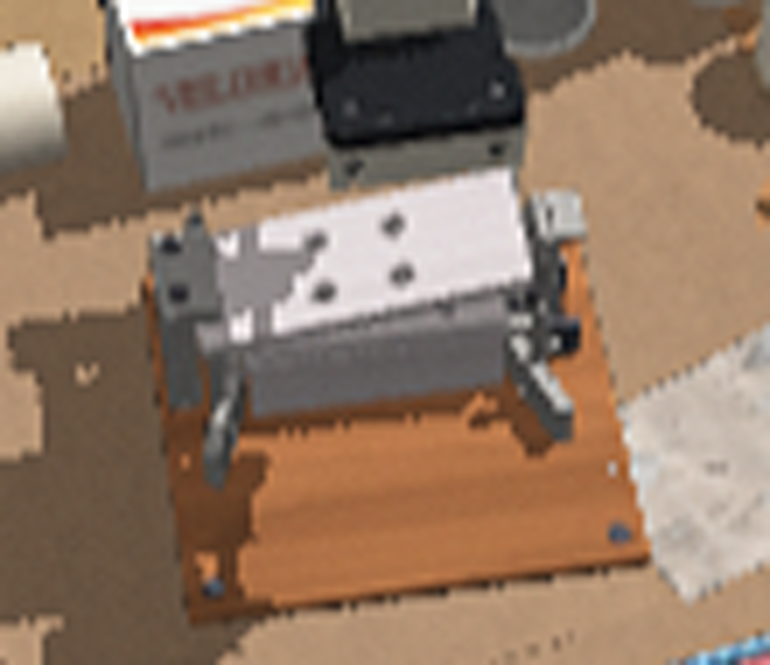

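Call:
{"op": "servo_tool", "data": {"moves": [{"tx": 0, "ty": -2.2, "tz": 0.1, "ax": 0, "ay": 0, "az": 0.4, "claw": -1}, {"tx": 1, "ty": -1.6, "tz": 0, "ax": 0, "ay": 0, "az": 0.4, "claw": -1}, {"tx": 2.0, "ty": 0, "tz": 0, "ax": 0, "ay": 0, "az": 0, "claw": -1}, {"tx": 2.0, "ty": 0, "tz": 0, "ax": 0, "ay": 0, "az": 0, "claw": -1}, {"tx": 0, "ty": 0, "tz": 0, "ax": 0, "ay": 0, "az": 0, "claw": -1}, {"tx": 0, "ty": 0, "tz": 0, "ax": 0, "ay": 0, "az": 0, "claw": -1}, {"tx": 0, "ty": 0, "tz": 0, "ax": 0, "ay": 0, "az": 0, "claw": -1}]}}

```text
t: 21.15
tcp_pos: [0.6705, 0.0449, 0.1074]
eef_rot: [[-0.0, 0.173, 0.985], [0.001, 0.985, -0.173], [-1.0, 0.001, -0.0]]
force: [-0.0, -0.1, 0.3]
gripper_width: 0.001
```

Run:
```python
from plan import *
from meas import nestf
s=arm.observe();print(s['tcp_pos'],s['gripper_width'],s['force'],nestf(np.array(s['tcp_pos'])[None]))
plan(n2w(0,-.050,.062),toolR(-10),n=1)
```

```text
[0.67045434 0.04494628 0.10738463] 0.0014927857112115642 [-0.02831739 -0.1200449   0.29464208] [[  1.2 -50.1 107.4]]
1 t [4.54, 0.01, -0.12] a [0.03, -0.03, -0.07]
```

Call:
{"op": "servo_tool", "data": {"moves": [{"tx": 2, "ty": 0, "tz": -0.1, "ax": 0, "ay": 0, "az": 0, "claw": -1}, {"tx": 0.5, "ty": 0, "tz": 0, "ax": 0, "ay": 0, "az": 0, "claw": -1}, {"tx": 0.4, "ty": 0, "tz": 0, "ax": 0, "ay": 0, "az": 0, "claw": -1}, {"tx": 0.4, "ty": 0, "tz": 0, "ax": 0, "ay": 0, "az": 0, "claw": -1}, {"tx": 0.4, "ty": 0, "tz": 0, "ax": 0, "ay": 0, "az": 0, "claw": -1}, {"tx": 0, "ty": 0, "tz": 0, "ax": 0, "ay": 0, "az": 0, "claw": -1}]}}

```text
t: 21.75
tcp_pos: [0.6697, 0.0439, 0.0705]
eef_rot: [[0.0, 0.174, 0.985], [0.0, 0.985, -0.174], [-1.0, 0.0, 0.0]]
force: [0.8, -0.7, 2.2]
gripper_width: 0.003
```

Call:
{"op": "servo_tool", "data": {"moves": [{"tx": 0.3, "ty": 0, "tz": 0, "ax": 0, "ay": 0, "az": 0, "claw": -1}, {"tx": 0.3, "ty": 0, "tz": 0, "ax": 0, "ay": 0, "az": 0, "claw": -1}, {"tx": 0.3, "ty": 0, "tz": 0, "ax": 0, "ay": 0, "az": 0, "claw": -1}, {"tx": 0.2, "ty": 0, "tz": 0, "ax": 0, "ay": 0, "az": 0, "claw": -1}, {"tx": 0, "ty": 0, "tz": 0, "ax": 0, "ay": 0, "az": 0, "claw": -1}]}}

```text
t: 22.25
tcp_pos: [0.6691, 0.0447, 0.0622]
eef_rot: [[-0.001, 0.174, 0.985], [-0.001, 0.985, -0.174], [-1.0, -0.001, -0.001]]
force: [-10.6, -2.6, 23.8]
gripper_width: 0.004
```

Call:
{"op": "servo_tool", "data": {"moves": [{"tx": 0.2, "ty": 0, "tz": 0, "ax": 0, "ay": 0, "az": 0, "claw": -1}, {"tx": 0, "ty": 0, "tz": 0, "ax": 0, "ay": 0, "az": 0, "claw": -1}, {"tx": -1, "ty": 0, "tz": 0, "ax": 0, "ay": 0, "az": 0, "claw": -1}, {"tx": -4, "ty": 0, "tz": 0, "ax": 0, "ay": 0, "az": 0, "claw": -1}, {"tx": -5, "ty": 0, "tz": 0, "ax": 0, "ay": 0, "az": 0, "claw": -1}, {"tx": 0, "ty": 0, "tz": 0, "ax": 0, "ay": 0, "az": 0, "claw": -1}]}}

```text
t: 22.85
tcp_pos: [0.6736, 0.0464, 0.1641]
eef_rot: [[0.011, 0.173, 0.985], [0.003, 0.985, -0.173], [-1.0, 0.005, 0.01]]
force: [1.0, 0.6, 0.1]
gripper_width: 0.002
```

Run:
```python
from plan import *
import pickle
c,im=cam('wrist','w15.png');s=arm.observe();print(s['tcp_pos'],s['force'])
pickle.dump((c,s),open('w15.pkl','wb'))
crop(im,'w15s.png',(170,20,330,250),3)
c,im=cam('side','d15.png',(200,140,310,235),7)
c,im=cam('scene','s15.png',(195,165,305,250),7)
```

```text
[0.67186704 0.04569398 0.16086476] [-0.10546755 -0.10287539 -0.96932581]
```

View pics/w15s.png

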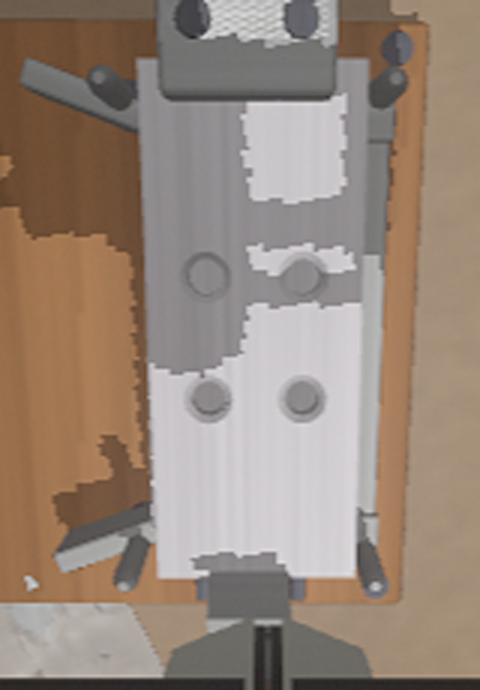

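View pics/d15.png

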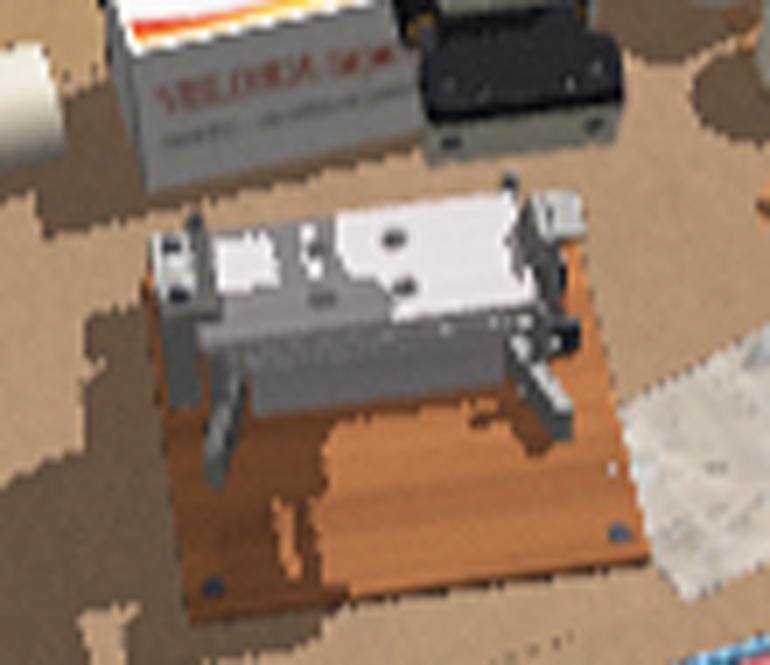

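View pics/s15.png

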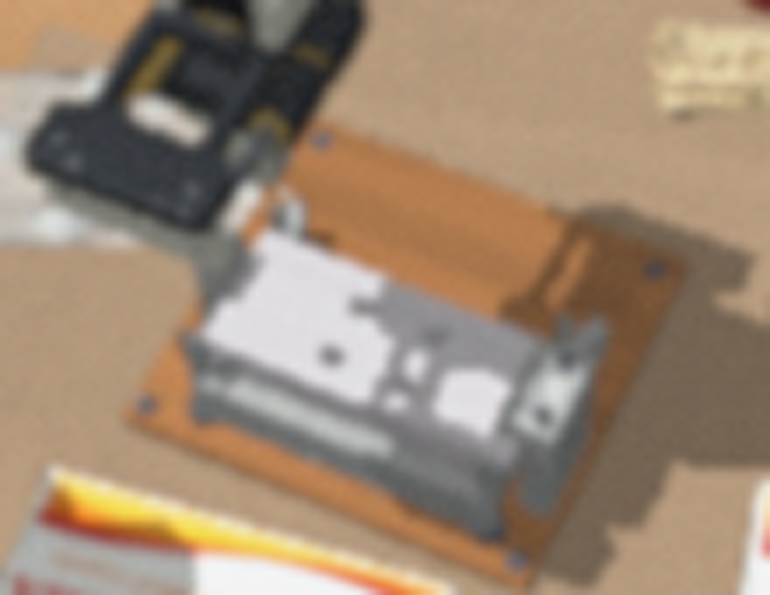

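Run:
```python
from meas import *
c,T,R=load('w15.pkl')
U=lambda p:[(p[0]+.5)/3-.5+170,(p[1]+.5)/3-.5+20]
P=back(c,[U(q) for q in [(137,58),(368,58),(158,578),(355,577)]],.062);N=nestf(P);print(N,N.mean(0))
print("holes",nestf(back(c,[U(q) for q in [(207,275),(303,277),(209,399),(302,400)]],.062)).mean(0))
print("lip",nestf(back(c,[U((163,96)),U((334,97))],.077)))
print("pins",nestf(back(c,[U((98,75)),U((397,76)),U((126,580)),U((376,586))],.070)))
print("latch nose low edge",nestf(back(c,[U((208,571)),U((291,571))],.065)),"if z85",nestf(back(c,[U((208,618)),U((287,618))],.085)))
```

```text
[[-28.1  74.6  62. ]
 [ 31.4  74.7  62. ]
 [-27.7 -69.2  62. ]
 [ 32.4 -69.1  62. ]] [ 2.    2.75 62.  ]
holes [ 2.125  2.9   62.   ]
lip [[-20.3  63.8  77. ]
 [ 21.7  63.7  77. ]]
pins [[-37.1  69.4  70. ]
 [ 38.   69.4  70. ]
 [-36.3 -66.6  70. ]
 [ 37.8 -68.8  70. ]]
latch nose low edge [[-12.3 -65.8  65. ]
 [ 12.7 -65.9  65. ]] if z85 [[-11.4 -72.2  85. ]
 [ 10.9 -72.3  85. ]]
```

The nose edge measures y = -65.8 mm, so the latch is shut. The plate is off centre by (2.0, 2.8) mm. One last check on the bystanders before handing in.

Run:
```python
from h import *
c,im=cam('side','d16.png'); s=arm.observe(); print(s['t'],s['force'])
a=cv2.imread('pics/side0.png')
for n,b in dict(marker=(135,210,165,262),cake=(300,145,365,180),spool=(302,125,332,158),sticks=(225,240,265,275)).items():
    x0,y0,x1,y1=b; A=a[y0:y1,x0:x1];B=im[y0:y1,x0:x1]; sh,_=cv2.phaseCorrelate(A.mean(2),B.mean(2)); print(n,np.round(sh,2),round(float(np.abs(A.astype(float)-B).mean()),1))
print(arm.sign_off())
```

```text
23.05 [ 1.06630739 -1.36670091 -0.39318386]
marker [-0.04 -0.04] 6.9
cake [-0.06  0.01] 6.3
spool [0.02 0.03] 5.5
sticks [-0.22 -0.01] 6.5
the job is handed in; nothing more can be done
None
```

View pics/d16.png

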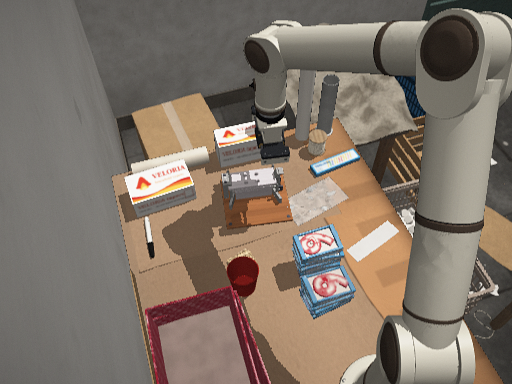

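The mould is loaded in the nest and I handed the job in at about 23 s of the 72 s allowed. Sign-off reports no verdict.

- **Mould base:** I pushed it square against the back stop with two fingers. It stopped hard at about 25 N, and the wrist camera put it square and within about 1 mm of the seat.
- **Spacer:** I lowered it over both dowels. It came down flat at the expected height, with both dowels visible in its holes.
- **Top plate:** I tucked it under the lip at a tilt, released it, and pressed the free end down with shut fingers to about 24 N.

In the last pictures the plate lies flat, about 2 mm (x) and 2.8 mm (y) off centre, against a limit of 7 mm. The latch nose edge is at y = -65.8 mm, which is the shut position. The latch angle itself could only be judged from the picture. The base and spacer are hidden under the plate and were not re-measured after pressing.

The marker, cake box, spool and sticks show no shift (0.22 pixel at most). The arm was clear of everything, and no check failed. Camera estimates disagreed by 2–3 mm early on, so I aligned each fit with the wrist camera just before contact.

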